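# Close up the loaded damp tub, then break the stuck lid free and hold it just open

### The arm

A 6-joint arm with a two-finger parallel gripper is mounted at the origin on the work surface. World frame = base frame: x ahead of the robot, y to its left, z up, the work surface at z = 0. Lengths are in m, angles in degrees, forces in N, time in s.
With the tool pointing down it reaches from about 0.375 to 0.9 m from the base axis. Payload 3.1 kg.
Tool frame: the origin (TCP) lies at the very end of the fingers, on their centre line; the grasp point (between the pads) lies 19 mm behind it; z points along the fingers, x is the direction in which the jaws open and shut, and the axes are right-handed (so a half turn about z gives the same grasp; the last joint's range is limited). The gripper opens to 87 mm and grips with 3 to 60 N. Pads are 19 mm wide; open, the fingers measure 117 mm over their backs; the gripper's body (75 mm by 190 mm) begins 51 mm behind the grasp point.
Start: joints at [-81.962, 30.224, 82.088, -0, 67.689, -10.227], TCP at [0.196, -0.593, 0.223] pointing down, gripper open.
Joint ranges: [-176.69, 176.69], [-43.24, 126.21], [12.49, 139.97], [-82, 262], [0, 151.66], [-163.58, 163.58]. Speed limits (degrees/s): [159.86, 159.86, 180, 180, 180, 180].

### API

Orientations are given as a 3x3 rotation matrix whose columns are the frame's x, y, z axes.
In Python, from rig import bot gives the robot as it stands.
- The arm moves only by the tool arm_command, never from a script. Its argument "plan" is a list of rows, each an object of numbers: "claw": the opening, from 0 (shut) to 1 (fully open); "dx", "dy", "dz": the shift along the tool's x, y, z in cm; "twist": the turn about the tool's z in degrees. A call has 1 to 8 rows; each row is the pose to reach, as a shift and turn from the pose measured when the call began, along the tool's axes at that moment; what a row does not reach only later rows make up. A row lasts 1/12 s, in which the tool goes at most 41.7 mm and 7.16 degrees, less where a joint would pass 70% of its speed; a pose out of reach is approached as far as the arm can. A call with a gripper value outside its range is refused whole. The fingers move at their own pace and stop on an object; the grip force is fixed at half the most. Time passes only in rows, so rows that repeat a pose let the fingers close. It gives the time, the measured TCP pose, the force and the opening at its end, in the units of the state.
- bot.read_state(): the state, without advancing time (a new reading comes with each control period).
- bot.capture(name): name is "side" or "top" or "wrist"; returns the picture (420x560x3 uint8, red, green, blue); there is no depth.
- bot.calibration(name): a dict with "intrinsics" (3x3 intrinsics, pixels), "k1" (the pictures are not rectified: a ray, as slopes to the right and down, at radius r is drawn at 1 + k1 r^2 times it, then the intrinsics apply), "rvec" (rotation vector, rad) and "tvec" (3), from world to camera coordinates, as OpenCV has them; the wrist camera has in their place "T_tool_cam" (4x4, takes a point from camera to tool coordinates, whose origin is the TCP and whose axes are the tool frame's). Camera axes: x right, y down, z forward; pixel columns grow to the right and rows downward; lengths in m; the calibration is good to about 2 mm. A picture is of the moment at which its call begins: read the wrist's pose just before it. calibration takes no time and is no camera call.
- bot.hand_in(): hands the job in, once; it reports no verdict.
The state is a dict: "time_s": time; "joint_positions": joint angles; "qvel": joint speeds; "tau": joint torques, N m; "position": TCP position; "tcp_rot": TCP orientation; "force": force on the tool from outside, world axes, zero at the start; "moment": the same for the moment, N m; "opening": opening from 0.0 (shut) to 1.0 (fully open).
Only numpy, scipy, OpenCV 4.12 (cv2) and the standard library are available. Lean on these libraries where they do the work, as an engineer would, in place of code of your own. Each camera call takes 0.05 s, during which the arm holds its last target.

### The job

Two damp tubs stand on the potter's bench. The open one has just been loaded: put the lid that lies on the bench on it, press it fully home and let go of it. Then ease the stuck lid of the other tub free and finish while still holding it in the gripper, level and still, straight above its tub with the bottom of its plug about 20 mm clear of the rim, low so that I can mist under it and the drips fall back in; both tubs stay standing where they are and everything else on the bench is left alone.

Things in the scene. Friction and masses are not known exactly. Their poses are not given: they have to be found in the camera images.
- tub_open: Open, loaded damp tub: round, white plastic, 153 mm across the rim, 120 mm tall, about 1.7 kg, loose on the bench; a small grey clay cup stands in it on a plaster bed, below the lid's reach. Mouth 142 mm inside, with a springy lip (135 mm) just below the rim: the lid's bead must be pushed past it with about 4 to 8 N until it snaps under. Origin: centre of its underside, z up.
- tub_open_rim (a point): Centre of the open tub's mouth at the height of the rim's top (120 mm above the tub's underside); z up.
- tub_shut: The other damp tub, same kind, size and weight (153 mm across the rim, 120 mm tall, 1.7 kg, loose), shut by lid_stuck. Origin: centre of its underside, z up.
- tub_shut_rim (a point): Centre of the shut tub's mouth at the height of the rim's top (120 mm above its underside); z up.
- lid_loose: Grey plug lid, 0.16 kg, right way up on the bench. Origin: centre of the plug's underside, z up. Heights above it: plug 0-15 mm (127 mm wide at the bottom, 136 at the bead), flange 15-20 mm (154 mm wide), upright grip bar 20-50 mm: 60 mm long along the lid's x, 16 mm thick along its y, centred. Fully home, the flange lies on the rim and the origin is 15 mm below the rim's top, on the tub's axis.
- lid_loose_grip (a point): Middle of the loose lid's grip bar, 37 mm above the lid's origin, on its axis; axes as the lid's.
- lid_stuck: The other lid, same shape, size and weight as lid_loose, fully home in tub_shut: origin (centre of its plug's underside) 15 mm below the rim's top. Its bead sits under the tub's lip: pulled straight up it takes about 8 to 14 N within the first 3 mm before it breaks free; by 10 mm up it is quite free and only its weight (1.6 N) is left.
- lid_stuck_grip (a point): Middle of the stuck lid's grip bar (60 mm long along x, 16 mm thick along y, 30 mm tall), 37 mm above the lid's origin; axes as the lid's.
- sprayer: Bystander, to be left alone: trigger spray bottle, 74 mm across, 216 mm tall, standing. Origin: centre of its underside.
- mould: Bystander, to be left alone: white plaster mould, an open hollow cylinder 156 mm across, 140 mm tall, standing. Origin: centre of its underside.
- bowl: Bystander, to be left alone: biscuit-fired bowl, 132 mm across the rim, 62 mm tall, standing. Origin: centre of its underside.
- crock: Bystander, to be left alone: white jar of tools and brushes, 92 mm across, up to 215 mm tall with the tools, standing. Origin: centre of its underside.
- rib: Bystander, to be left alone: flat wooden rib (smoothing tool), 120 x 40 x 6 mm, lying. Origin: centre of its underside.
- looptool: Bystander, to be left alone: wire loop tool, 180 mm long, 13 mm thick handle, lying along its x axis. Origin: centre of its underside.
- palette_knife: Bystander, to be left alone: steel-bladed palette knife with a black handle, 195 mm long, 14 mm thick, lying along its x axis. Origin: centre of its underside.
- beaker: Bystander, to be left alone: biscuit-fired beaker, 72 mm across the rim, 75 mm tall, standing. Origin: centre of its underside.
There are look-alikes about, which are no part of the job. Leave any pink look-alike of the lid_stuck alone. What is shaped like the lid_loose but green is not meant.

How it is judged (in metres and radians):
On the way, in this order (a step that is already met when the one before it is completed fails the run):
1. the loose lid is pressed fully home on the loaded tub and let go (z of lid_loose in the frame of tub_open_rim below -0.012 m and horizontal distance between lid_loose and tub_open_rim below 0.008 m and angle between lid_loose's own z axis and vertical below 0.06 rad and contact force between the fingers and lid_loose below 0.3 N), for 0.2 s.
2. the stuck lid has broken free of its tub's seal (z of lid_stuck in the frame of tub_shut_rim above -0.004 m and contact force between the fingers and lid_stuck above 0.8 N), for 0.1 s.
At the end, for the whole second after the job is handed in: Loose lid home on the loaded tub (origin 12 mm or more below the rim top, 8 mm of centre, level) and let go; other lid held by the fingers, off its tub, plug bottom 6 to 38 mm above the rim, within 20 mm of centre and 0.15 rad of level, at rest; both tubs upright on the bench. Ends while holding (all of step 1 and z of lid_stuck in the frame of tub_shut_rim between 0.006 and 0.038 m and horizontal distance between lid_stuck and tub_shut_rim below 0.02 m and angle between lid_stuck's own z axis and vertical below 0.15 rad and linear speed of lid_stuck below 0.02 m/s and contact force between the fingers and lid_stuck above 0.8 N and contact force between lid_stuck and tub_shut below 0.2 N and angle between each of tub_open, tub_shut's own z axis and vertical below 0.05 rad and height (world z) of each of tub_open, tub_shut below 0.004 m); the arm keeps its last pose, push and grip.
It fails at once if the stuck lid is flung up or carried off: its bottom more than 80 mm above its tub's rim or its centre more than 50 mm aside (z of lid_stuck in the frame of tub_shut_rim above 0.08 m or horizontal distance between lid_stuck and tub_shut_rim above 0.05 m).
It fails at once if a tub is shifted or lifted more than 30 mm or tipped (distance of any of tub_open, tub_shut from where it was at the start of the episode above 0.03 m or angle between any of tub_open, tub_shut's own z axis and vertical above 0.25 rad).
It fails at once if a bystander is shifted more than 30 mm (distance of any of sprayer, mould, bowl, crock, rib, looptool, palette_knife, beaker from where it was at the start of the episode above 0.03 m).
It also fails if it takes over 54 s, if anything falls off the work surface, if the arm or the gripper's body presses on something with over 40 N, if the wrist force passes 120 N, or if a joint passes its speed limit or range.

## Working session

There is one attempt and no reset: what is moved stays moved. The work goes in short steps, Python scripts to look and compute and a tool call to move; the robot and the scene stay as the last step left them, time stands still between calls to the robot, and variables do not carry over. Pictures are saved under pics/ and viewed, and the job is handed in when it is done.

Besides the shell and the picture viewer there is one more tool, called after "Call:" by a JSON object that holds its "api" and its "payload". arm_command: Moves the arm, as the interface text tells. Its arguments: {"type":"object","properties":{"plan":{"type":"array"}},"required":["plan"]}

```bash
mkdir -p pics; ls; python3 - <<'E'
from rig import bot
import cv2
s=bot.read_state()
print(s)
for n in ["side","top","wrist"]:
    im=bot.capture(n); cv2.imwrite(f"pics/{n}0.png",cv2.cvtColor(im,cv2.COLOR_RGB2BGR)); print(n,bot.calibration(n))
E
```

```text
pics
{'time_s': 0.0, 'joint_positions': array([-8.19608391e+01,  3.02782473e+01,  8.21551211e+01, -2.01429023e-04,
        6.76889431e+01, -1.02247831e+01]), 'qvel': array([-0.04025989, -0.02018494,  0.08500382,  0.07975137,  0.05248404,
       -0.00968032]), 'tau': array([ 8.98497728e-04, -4.40037811e+01, -1.76589292e+01,  6.34015328e-02,
        5.84775140e-02, -1.65675478e-04]), 'position': array([ 0.19582267, -0.5927731 ,  0.22158636]), 'tcp_rot': array([[ 3.13395878e-01, -9.49622521e-01, -3.01763243e-04],
       [-9.49620244e-01, -3.13395798e-01,  2.11330371e-03],
       [-2.10141213e-03, -3.75740188e-04, -9.99997721e-01]]), 'force': array([ 1.06063663, -0.89400509, -0.23530549]), 'moment': array([ 0.01617759, -0.0128723 , -0.00152071]), 'opening': 0.9945256948329105}
side {'intrinsics': array([[496.11870912,   0.        , 278.83872177],
       [  0.        , 496.11870912, 211.73166536],
       [  0.        ,   0.        ,   1.        ]]), 'k1': -0.08720239119105352, 'rvec': array([ 0.36229888, -2.85287764,  1.04316642]), 'tvec': array([0.49978708, 0.19471762, 1.23940528])}
top 
[... 169 characters left out ...]
 'k1': -0.0742772898834709, 'rvec': array([ 2.11916036, -2.11919347,  0.18902127]), 'tvec': array([-0.01923692,  0.51375172,  1.17267626])}
wrist {'intrinsics': array([[316.93040297,   0.        , 279.3599428 ],
       [  0.        , 316.93040297, 213.44370337],
       [  0.        ,   0.        ,   1.        ]]), 'k1': -0.003808331808034309, 'T_tool_cam': array([[ 9.99999650e-01,  4.62458688e-04,  6.97214736e-04,
         7.22697336e-04],
       [-6.27792926e-04,  9.65625864e-01,  2.59935177e-01,
        -6.99870310e-02],
       [-5.53039301e-04, -2.59935524e-01,  9.65625817e-01,
        -1.62146205e-01],
       [ 0.00000000e+00,  0.00000000e+00,  0.00000000e+00,
         1.00000000e+00]])}
```

View pics/top0.png

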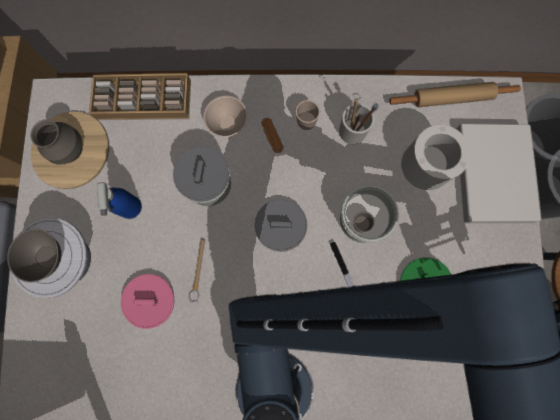

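View pics/side0.png

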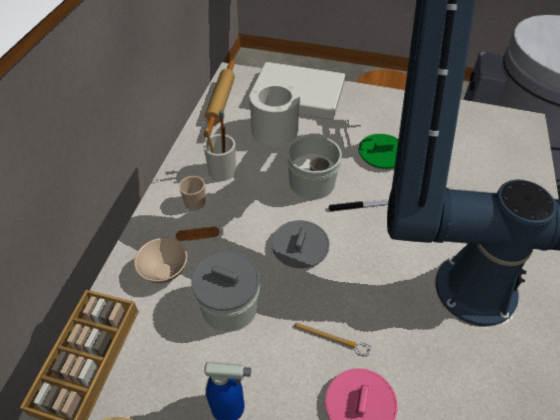

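View pics/wrist0.png

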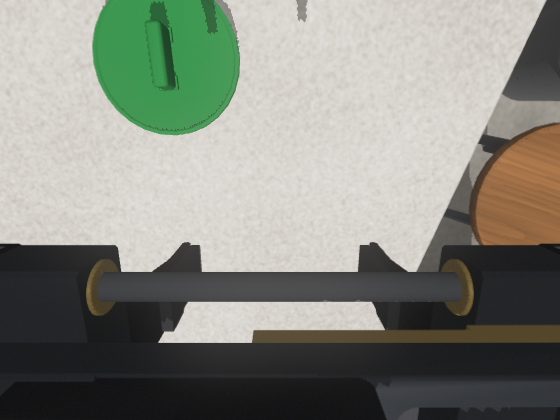

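```bash
cat > h.py <<'E'
import numpy as np, cv2
from rig import bot
def cal(n):
    c=bot.calibration(n); return c
def ext(n,st=None):
    c=cal(n)
    if n=="wrist":
        T=np.eye(4); T[:3,:3]=st["tcp_rot"]; T[:3,3]=st["position"]
        W=T@c["T_tool_cam"]; Ti=np.linalg.inv(W); return c,Ti[:3,:3],Ti[:3,3]
    return c,cv2.Rodrigues(c["rvec"])[0],c["tvec"]
def proj(n,P,st=None):
    c,R,t=ext(n,st); r,_=cv2.Rodrigues(R)
    return cv2.projectPoints(np.array(P,float).reshape(-1,3),r,t,c["intrinsics"],np.array([c["k1"],0,0,0]))[0].reshape(-1,2)
def ray(n,uv,z,st=None):
    c,R,t=ext(n,st)
    p=cv2.undistortPoints(np.array(uv,float).reshape(-1,1,2),c["intrinsics"],np.array([c["k1"],0,0,0,0.])).reshape(-1,2)
    d=np.c_[p,np.ones(len(p))]@R; o=-R.T@t
    return o+d*((z-o[2])/d[:,2])[:,None]
def circ(c,r,z,n=48):
    a=np.linspace(0,2*np.pi,n,endpoint=False); return np.c_[c[0]+r*np.cos(a),c[1]+r*np.sin(a),np.full(n,z)]
def bar(c,yaw,z,L=.06,W=.016):
    cc,s=np.cos(yaw),np.sin(yaw); return np.array([[c[0]+a*cc-b*s,c[1]+a*s+b*cc,z] for a,b in [(L/2,W/2),(-L/2,W/2),(-L/2,-W/2),(L/2,-W/2)]])
def crop(im,box,k,name,polys=[]):
    x0,y0,x1,y1=box
    o=cv2.resize(cv2.cvtColor(im,cv2.COLOR_RGB2BGR)[y0:y1,x0:x1],None,fx=k,fy=k,interpolation=cv2.INTER_CUBIC)
    for p,col in polys:
        q=((np.array(p)-[x0,y0]+.5)*k).astype(int); cv2.polylines(o,[q],True,col,1)
    cv2.imwrite(name,o)
E
python3 - <<'E'
from h import *
t=cv2.cvtColor(cv2.imread('pics/top0.png'),cv2.COLOR_BGR2RGB)
s=cv2.cvtColor(cv2.imread('pics/side0.png'),cv2.COLOR_BGR2RGB)
print(ray('top',[[202,172]],.125),ray('top',[[281,222]],.02),ray('top',[[369,214]],.12))
print(ray('side',[[226,280]],.125),ray('side',[[300,244]],.02),ray('side',[[314,160]],.12))
crop(t,(160,135,410,265),3,'pics/tc.png')
crop(s,(180,120,360,340),2.7,'pics/sc.png')
E
```

```text
[[0.59207072 0.1945075  0.125     ]] [[ 0.46992721 -0.02027451  0.02      ]] [[ 0.4764051  -0.25698311  0.12      ]]
[[0.58607978 0.20481969 0.125     ]] [[ 0.46146796 -0.01106115  0.02      ]] [[ 0.47490936 -0.2277239   0.12      ]]
```

View pics/tc.png

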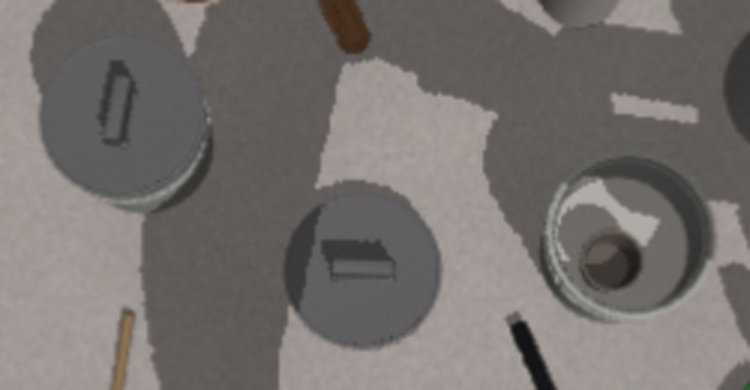

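View pics/sc.png

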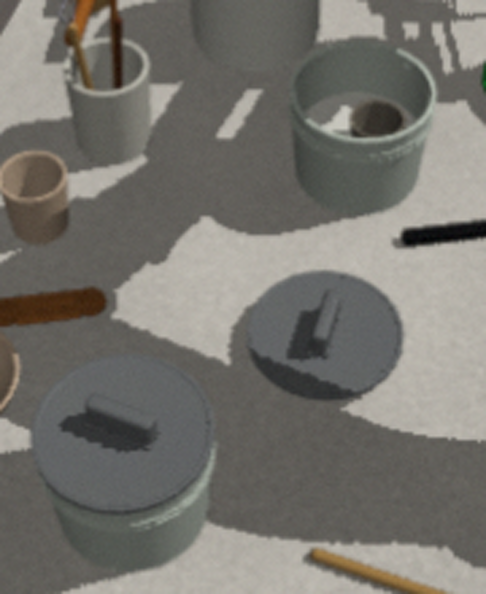

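```bash
python3 - <<'E'
from h import *
t=cv2.cvtColor(cv2.imread('pics/top0.png'),cv2.COLOR_BGR2RGB)
s=cv2.cvtColor(cv2.imread('pics/side0.png'),cv2.COLOR_BGR2RGB)
import scipy.optimize as so
def fit(bt,bs,r,z):
    # bbox (x0,x1,y0,y1) in each view
    def bb(n,c): 
        p=proj(n,circ(c,r,z,180)); return np.array([p[:,0].min(),p[:,0].max(),p[:,1].min(),p[:,1].max()])
    def f(c): return np.r_[bb('top',c)-bt,bb('side',c)-bs]
    a=so.least_squares(f,[.5,0],loss='soft_l1'); print(a.x.round(4),a.fun.round(1)); 
    for n,b in (('top',bt),('side',bs)): print('  ',n,so.least_squares(lambda c:bb(n,c)-b,[.5,0]).x.round(4))
    return a.x
T=lambda x0,x1,y0,y1:np.array([x0/3+160,x1/3+160,y0/3+135,y1/3+135])-.33
S=lambda x0,x1,y0,y1:np.array([x0/2.7+180,x1/2.7+180,y0/2.7+120,y1/2.7+120])-.33
A=fit(T(40,210,35,202),S(34,216,357,512),.077,.122)
B=fit(T(285,441,193,348),S(247,403,270,398),.077,.018)
C=fit(T(543,713,155,322),S(291,436,38,152),.0765,.12)
P=lambda n:[(proj(n,circ(A,.077,.125)),(0,0,255)),(proj(n,circ(B,.077,.020)),(0,0,255)),(proj(n,circ(C,.0765,.12)),(0,0,255)),(proj(n,circ(C,.068,0.12)),(0,255,255))]
crop(t,(160,135,410,265),3,'pics/tc1.png',P('top'))
crop(s,(180,120,360,340),2.7,'pics/sc1.png',P('side'))
# bars
f=lambda x,y:[x/3+160-.33,y/3+135-.33]
print('stuck bar',ray('top',[f(120,78),f(114,142)],.155)); print('loose bar',ray('top',[f(331,262),f(396,262)],.05),ray('top',[f(331,278),f(396,278)],.05))
E
```

```text
[0.5878 0.1993] [-0.5 -1.2  0.6 -0.6 -0.4  0.7 -1.2 -0.5]
   top [0.5877 0.197 ]
   side [0.5875 0.2013]
[ 0.4628 -0.0183] [-0.8  0.2 -0.4  0.4 -0.2  0.3 -0.  -0.5]
   top [ 0.4628 -0.0193]
   side [ 0.4627 -0.0173]
[ 0.4782 -0.2567] [-0.3 -0.1 -0.8 -0.2  0.1  1.2  1.  -3.6]
   top [ 0.4769 -0.2572]
   side [ 0.4788 -0.2504]
stuck bar [[0.61523213 0.19594326 0.155     ]
 [0.55660847 0.19901541 0.155     ]]
loose bar [[ 0.46545464  0.01064725  0.05      ]
 [ 0.46542238 -0.05075087  0.05      ]] [[ 0.45021298  0.01056677  0.05      ]
 [ 0.45018784 -0.05069268  0.05      ]]
```

View pics/tc1.png

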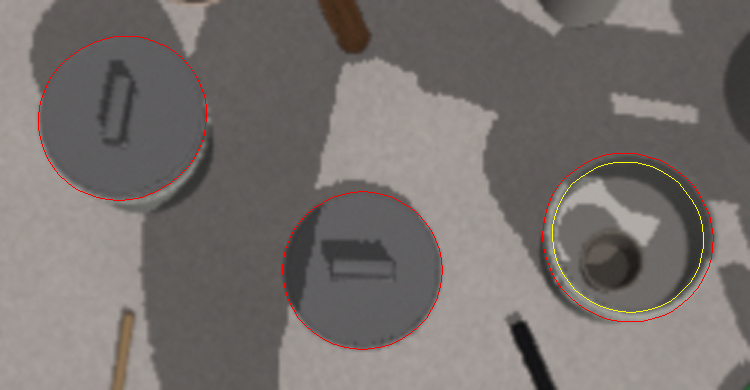

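View pics/sc1.png

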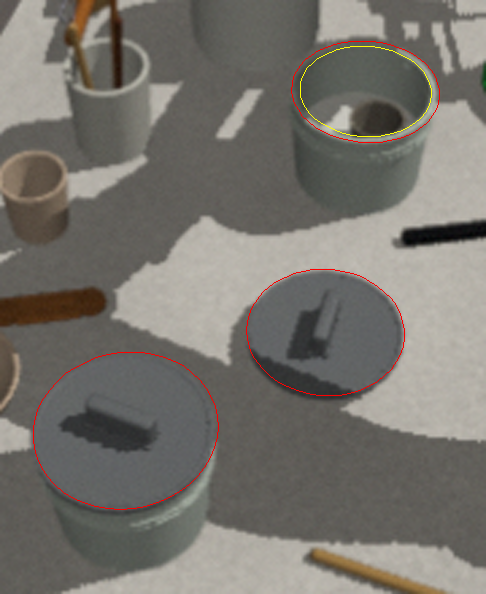

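```bash
cat >> h.py <<'E'
def go(P,yaw=None):
    s=bot.read_state(); R=s["tcp_rot"]; d=R.T@(np.array(P)-s["position"])*100
    y=np.degrees(np.arctan2(R[1,0],R[0,0])); tw=None if yaw is None else -((yaw-y+180)%360-180)
    print('t',round(s["time_s"],2),'pos',s["position"].round(4),'yaw',round(y,2),'tilt',R[:,2].round(4),'F',s["force"].round(2),'op',round(s["opening"],3)); print('  move cm',d.round(2),'twist',tw)
E
python3 - <<'E'
from h import *
go([.459,-.0195,.20],0)
print(proj('top',[[.459,-.0195,.2]]))
for n,p,z in (('sprayer',(122,202),.1),('mould',(440,152),.14),('crock',(355,125),.1),('knife',(333,243),.01)): print(n,ray('top',[p],z).round(3))
E
```

```text
t 0.15 pos [ 0.1958 -0.5929  0.2218] yaw -71.74 tilt [-3.0e-04  1.7e-03 -1.0e+00] F [ 0.14  0.29 -0.09] op 1.003
  move cm [-46.2  -42.96   2.27] twist -71.73663203685288
[[280.09587967 215.65542347]]
sprayer [[0.514 0.421 0.1  ]]
mould [[ 0.644 -0.455  0.14 ]]
crock [[ 0.737 -0.231  0.1  ]]
knife [[ 0.41  -0.171  0.01 ]]
```

Call:
{"api": "arm_command", "payload": {"plan": [{"claw": 1,"dx": -46.2,"dy": -43,"dz": 1,"twist": -71.7},{"claw": 1,"dx": -46.2,"dy": -43,"dz": 1,"twist": -71.7},{"claw": 1,"dx": -46.2,"dy": -43,"dz": 1,"twist": -71.7},{"claw": 1,"dx": -46.2,"dy": -43,"dz": 1,"twist": -71.7},{"claw": 1,"dx": -46.2,"dy": -43,"dz": 1,"twist": -71.7},{"claw": 1,"dx": -46.2,"dy": -43,"dz": 1,"twist": -71.7},{"claw": 1,"dx": -46.2,"dy": -43,"dz": 1,"twist": -71.7},{"claw": 1,"dx": -46.2,"dy": -43,"dz": 1,"twist": -71.7}]}}

```text
time_s: 0.82
position: [0.3352, -0.2886, 0.2173]
tcp_rot: [[0.97, -0.244, 0.0], [-0.244, -0.97, 0.002], [-0.0, -0.002, -1.0]]
force: [1.1, -0.3, -0.3]
opening: 0.999
```

```bash
python3 -c "
from h import *
go([.459,-.0195,.20],0)"
```

```text
t 0.82 pos [ 0.3352 -0.2886  0.2173] yaw -14.13 tilt [ 0.      0.0016 -1.    ] F [ 1.15 -0.34 -0.28] op 0.999
  move cm [  5.44 -29.11   1.77] twist -14.129934279123262
```

Call:
{"api": "arm_command", "payload": {"plan": [{"claw": 1,"dx": 5.4,"dy": -29.1,"dz": 0,"twist": -14.1},{"claw": 1,"dx": 5.4,"dy": -29.1,"dz": 0,"twist": -14.1},{"claw": 1,"dx": 5.4,"dy": -29.1,"dz": 1,"twist": -14.1},{"claw": 1,"dx": 5.4,"dy": -29.1,"dz": 2,"twist": -14.1},{"claw": 1,"dx": 5.4,"dy": -29.1,"dz": 3,"twist": -14.1},{"claw": 1,"dx": 5.4,"dy": -29.1,"dz": 5,"twist": -14.1},{"claw": 1,"dx": 5.4,"dy": -29.1,"dz": 5,"twist": -14.1},{"claw": 1,"dx": 5.4,"dy": -29.1,"dz": 5,"twist": -14.1}]}}

```text
time_s: 1.48
position: [0.4587, -0.0152, 0.1662]
tcp_rot: [[1.0, 0.003, -0.002], [0.003, -1.0, 0.004], [-0.002, -0.004, -1.0]]
force: [0.0, 0.5, 0.1]
opening: 0.996
```

Call:
{"api": "arm_command", "payload": {"plan": [{"claw": 1,"dx": 0},{"claw": 1,"dx": 0}]}}

```text
$.plan[0]: bad value
```

```bash
python3 - <<'E'
from h import *
s=bot.read_state(); w=bot.capture('wrist')
c=np.array([.459,-.0193])
P=[(proj('wrist',circ(c,.077,.02),s),(0,0,255)),(proj('wrist',bar(c,np.pi/2,.05),s),(0,255,255))]
crop(w,(0,0,560,420),1.4,'pics/w1.png',P)
go([.459,-.0195,.16],0)
E
```

```text
t 1.53 pos [ 0.4587 -0.015   0.1658] yaw 0.23 tilt [-0.0024  0.004  -1.    ] F [ 0.91  0.48 -0.83] op 1.0
  move cm [0.02 0.46 0.58] twist 0.2252003361495838
```

View pics/w1.png

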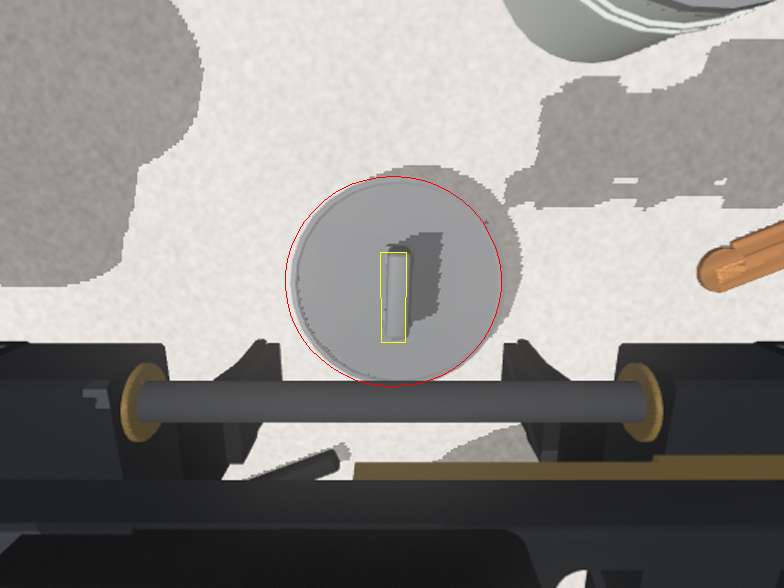

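Call:
{"api": "arm_command", "payload": {"plan": [{"claw": 1,"dx": 0.2,"dy": 0.3,"dz": 4,"twist": 0.2},{"claw": 1,"dx": 0.2,"dy": 0.3,"dz": 8,"twist": 0.2},{"claw": 1,"dx": 0.2,"dy": 0.3,"dz": 11,"twist": 0.2},{"claw": 1,"dx": 0.2,"dy": 0.3,"dz": 13,"twist": 0.2},{"claw": 1,"dx": 0.2,"dy": 0.3,"dz": 14,"twist": 0.2},{"claw": 1,"dx": 0.2,"dy": 0.3,"dz": 14.1,"twist": 0.2},{"claw": 1,"dx": 0.2,"dy": 0.3,"dz": 14.1,"twist": 0.2}]}}

```text
time_s: 2.12
position: [0.4601, -0.0178, 0.0244]
tcp_rot: [[1.0, -0.0, -0.004], [-0.0, -1.0, 0.004], [-0.004, -0.004, -1.0]]
force: [0.3, 0.1, 0.3]
opening: 0.999
```

```bash
python3 - <<'E'
from h import *
go([.461,-.018,.024],0)
s=bot.read_state(); w=bot.capture('wrist')
crop(w,(0,0,560,420),1.4,'pics/w2.png')
E
```

```text
t 2.12 pos [ 0.4601 -0.0178  0.0244] yaw -0.0 tilt [-0.0038  0.0043 -1.    ] F [0.3  0.08 0.3 ] op 0.999
  move cm [0.09 0.02 0.04] twist -0.0011029290085957655
```

View pics/w2.png

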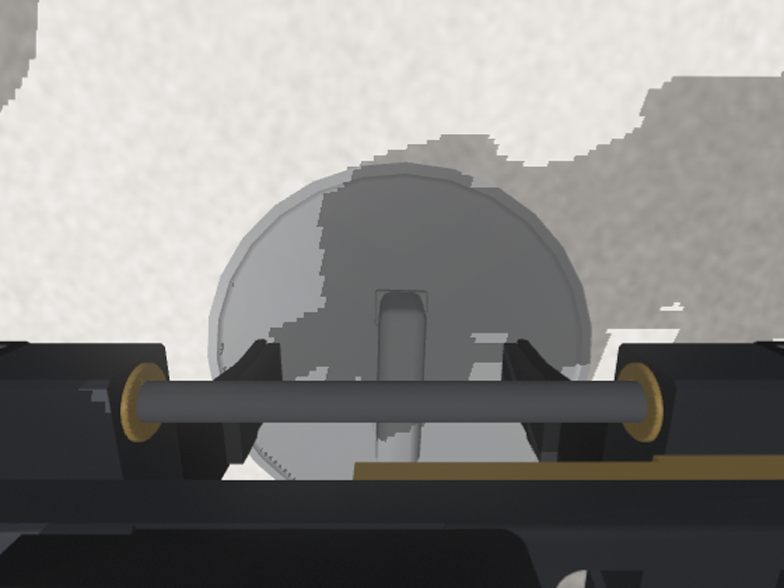

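Call:
{"api": "arm_command", "payload": {"plan": [{"claw": 1,"dx": 0.3,"dy": 0,"dz": 0,"twist": 0},{"claw": 1,"dx": 0.3,"dy": 0,"dz": 0,"twist": 0},{"claw": 0,"dx": 0.3,"dy": 0,"dz": 0,"twist": 0},{"claw": 0,"dx": 0.3,"dy": 0,"dz": 0,"twist": 0},{"claw": 0,"dx": 0.3,"dy": 0,"dz": 0,"twist": 0},{"claw": 0,"dx": 0.3,"dy": 0,"dz": 0,"twist": 0},{"claw": 0,"dx": 0.3,"dy": 0,"dz": 0,"twist": 0},{"claw": 0,"dx": 0.3,"dy": 0,"dz": 0,"twist": 0}]}}

```text
time_s: 2.83
position: [0.4636, -0.0178, 0.0251]
tcp_rot: [[1.0, 0.0, -0.002], [0.0, -1.0, 0.004], [-0.002, -0.004, -1.0]]
force: [-0.2, -0.1, -0.8]
opening: 0.635
```

```bash
python3 - <<'E'
from h import *
go([.461,-.018,.024],0)
s=bot.read_state(); w=bot.capture('wrist')
c=s["position"][:2]
P=[(proj('wrist',circ(c,.077,.02),s),(0,0,255)),(proj('wrist',bar(c,np.pi/2,.05),s),(0,255,255))]
crop(w,(0,0,560,420),1.4,'pics/w3.png',P)
E
```

```text
t 2.83 pos [ 0.4636 -0.0178  0.0251] yaw 0.01 tilt [-0.0022  0.0039 -1.    ] F [-0.18 -0.08 -0.82] op 0.635
  move cm [-0.26  0.02  0.11] twist 0.0051614718747714505
```

View pics/w3.png

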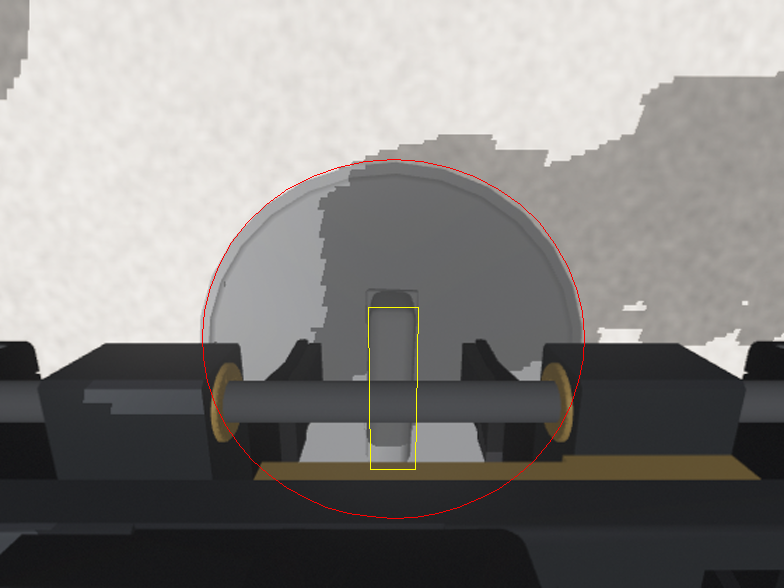

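Call:
{"api": "arm_command", "payload": {"plan": [{"claw": 0,"dx": 0,"dy": 0,"dz": 0,"twist": 0},{"claw": 0,"dx": 0,"dy": 0,"dz": 0,"twist": 0},{"claw": 0,"dx": 0,"dy": 0,"dz": 0,"twist": 0},{"claw": 0,"dx": 0,"dy": 0,"dz": 0,"twist": 0},{"claw": 0,"dx": 0,"dy": 0,"dz": 0,"twist": 0},{"claw": 0,"dx": 0,"dy": 0,"dz": 0,"twist": 0},{"claw": 0,"dx": 0,"dy": 0,"dz": 0,"twist": 0},{"claw": 0,"dx": 0,"dy": 0,"dz": 0,"twist": 0}]}}

```text
time_s: 3.55
position: [0.4635, -0.0178, 0.025]
tcp_rot: [[1.0, -0.0, -0.002], [-0.0, -1.0, 0.004], [-0.002, -0.004, -1.0]]
force: [0.3, 0.1, -0.5]
opening: 0.182
```

Call:
{"api": "arm_command", "payload": {"plan": [{"claw": 0,"dx": 0,"dy": 0,"dz": 0,"twist": 0},{"claw": 0,"dx": 0,"dy": 0,"dz": 0,"twist": 0},{"claw": 0,"dx": 0,"dy": 0,"dz": 0,"twist": 0},{"claw": 0,"dx": 0,"dy": 0,"dz": 0,"twist": 0},{"claw": 0,"dx": 0,"dy": 0,"dz": 0,"twist": 0},{"claw": 0,"dx": 0,"dy": 0,"dz": 0,"twist": 0}]}}

```text
time_s: 4.05
position: [0.4635, -0.0178, 0.0251]
tcp_rot: [[1.0, 0.0, -0.002], [0.0, -1.0, 0.004], [-0.002, -0.004, -1.0]]
force: [-0.1, 0.6, -0.7]
opening: 0.181
```

```bash
python3 - <<'E'
from h import *
go([.463,-.018,.17],0)
E
```

```text
t 4.05 pos [ 0.4635 -0.0178  0.0251] yaw 0.0 tilt [-0.0024  0.0039 -1.    ] F [-0.1   0.64 -0.71] op 0.181
  move cm [ -0.09  -0.04 -14.49] twist 0.0017790673887532193
```

Call:
{"api": "arm_command", "payload": {"plan": [{"claw": 0,"dx": 0,"dy": 0,"dz": -1,"twist": 0},{"claw": 0,"dx": 0,"dy": 0,"dz": -3.5,"twist": 0},{"claw": 0,"dx": 0,"dy": 0,"dz": -7,"twist": 0},{"claw": 0,"dx": 0,"dy": 0,"dz": -10,"twist": 0},{"claw": 0,"dx": 0,"dy": 0,"dz": -13,"twist": 0},{"claw": 0,"dx": 0,"dy": 0,"dz": -14.5,"twist": 0},{"claw": 0,"dx": 0,"dy": 0,"dz": -15,"twist": 0},{"claw": 0,"dx": 0,"dy": 0,"dz": -15,"twist": 0}]}}

```text
time_s: 4.72
position: [0.4644, -0.0185, 0.1766]
tcp_rot: [[1.0, 0.0, 0.001], [0.0, -1.0, 0.003], [0.001, -0.003, -1.0]]
force: [0.5, 0.0, -2.6]
opening: 0.183
```

```bash
python3 - <<'E'
from h import *
go([.478,-.2555,.175],0)
s=bot.read_state(); w=bot.capture('side')
c=s["position"][:2]
P=[(proj('side',circ(c,.077,s["position"][2]-.004)),(0,0,255))]
crop(w,(180,60,460,270),2.8,'pics/s3.png',P)
E
```

```text
t 4.72 pos [ 0.4644 -0.0185  0.1766] yaw 0.01 tilt [ 8.e-04  3.e-03 -1.e+00] F [ 0.52  0.04 -2.58] op 0.183
  move cm [ 1.36 23.7   0.09] twist 0.00847077266001861
```

View pics/s3.png

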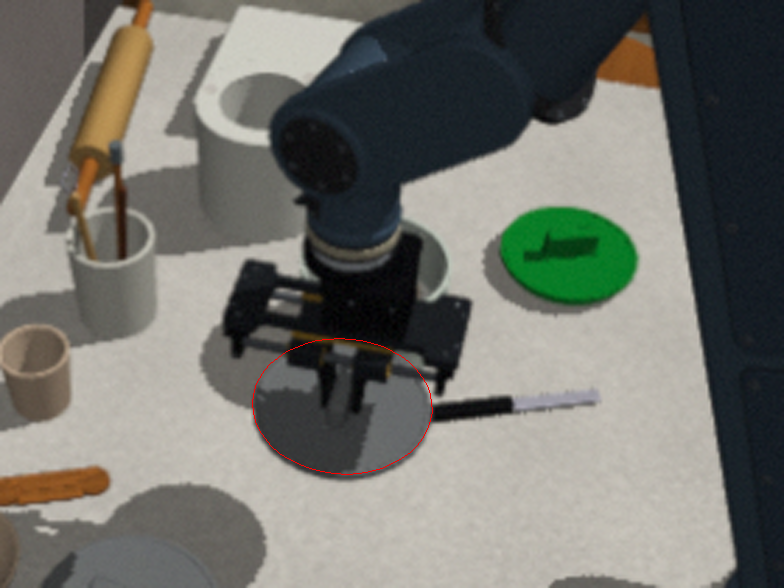

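Call:
{"api": "arm_command", "payload": {"plan": [{"claw": 0,"dx": 0.1,"dy": 2,"dz": 0,"twist": 0},{"claw": 0,"dx": 0.3,"dy": 6,"dz": 0,"twist": 0},{"claw": 0,"dx": 0.6,"dy": 10,"dz": 0,"twist": 0},{"claw": 0,"dx": 0.9,"dy": 14,"dz": 0,"twist": 0},{"claw": 0,"dx": 1.1,"dy": 18,"dz": 0,"twist": 0},{"claw": 0,"dx": 1.3,"dy": 21,"dz": 0,"twist": 0},{"claw": 0,"dx": 1.4,"dy": 23,"dz": 0,"twist": 0},{"claw": 0,"dx": 1.4,"dy": 23.7,"dz": 0,"twist": 0}]}}

```text
time_s: 5.43
position: [0.4771, -0.2586, 0.1722]
tcp_rot: [[1.0, -0.003, -0.004], [-0.003, -1.0, 0.004], [-0.004, -0.004, -1.0]]
force: [0.3, -1.0, -1.9]
opening: 0.181
```

Call:
{"api": "arm_command", "payload": {"plan": [{"claw": 0,"dx": 0,"dy": 0,"dz": 0,"twist": 0},{"claw": 0,"dx": 0,"dy": 0,"dz": 0,"twist": 0}]}}

```text
time_s: 5.6
position: [0.4758, -0.2576, 0.1704]
tcp_rot: [[1.0, -0.004, -0.007], [-0.004, -1.0, 0.007], [-0.007, -0.007, -1.0]]
force: [0.7, 0.2, -1.1]
opening: 0.181
```

```bash
python3 - <<'E'
from h import *
go([.478,-.2555,.175],0)
s=bot.read_state(); z0=s["position"][2]-.0251
c=s["position"][:2]; C=[.478,-.2555]
for n,box,k in (('side',(230,80,400,220),4.4),('top',(310,150,430,270),4.9),('wrist',(0,0,560,420),1.4)):
    w=bot.capture(n)
    P=[(proj(n,circ(c,.077,z0+.02),s),(0,0,255)),(proj(n,circ(C,.0765,.12),s),(0,255,255))]
    crop(w,box,k,f'pics/p4{n}.png',P)
E
```

```text
t 5.6 pos [ 0.4758 -0.2576  0.1704] yaw -0.24 tilt [-0.007   0.0074 -0.9999] F [ 0.72  0.16 -1.11] op 0.181
  move cm [ 0.21 -0.21 -0.46] twist -0.23893687769148642
```

View pics/p4side.png

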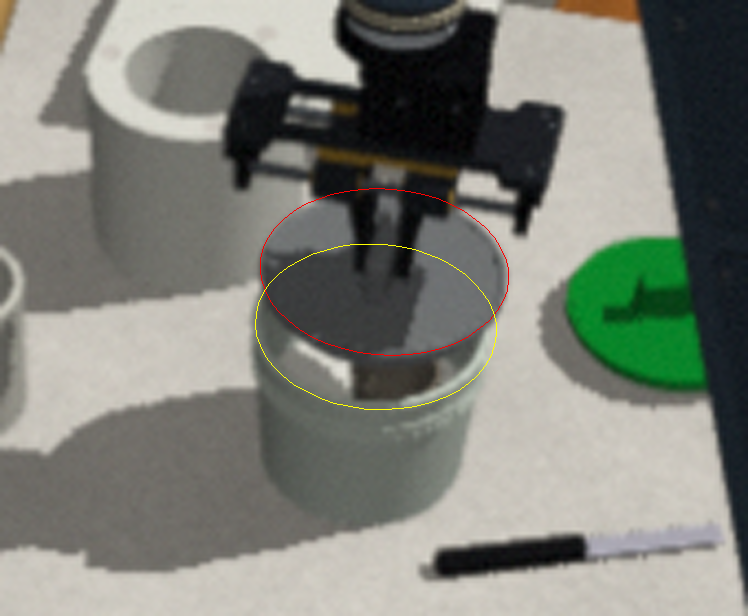

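View pics/p4top.png

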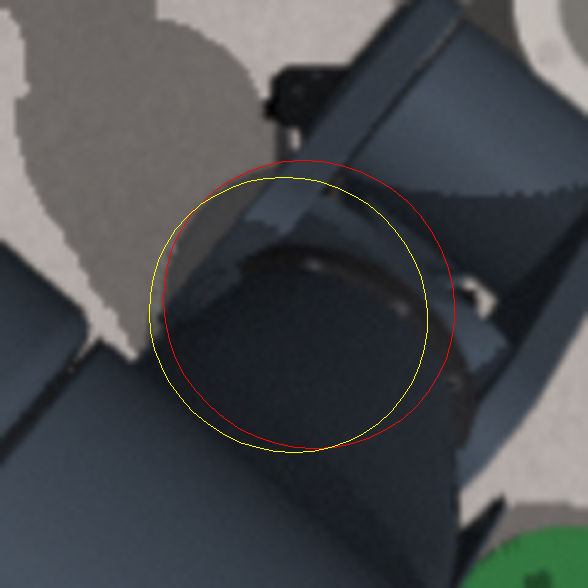

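View pics/p4wrist.png

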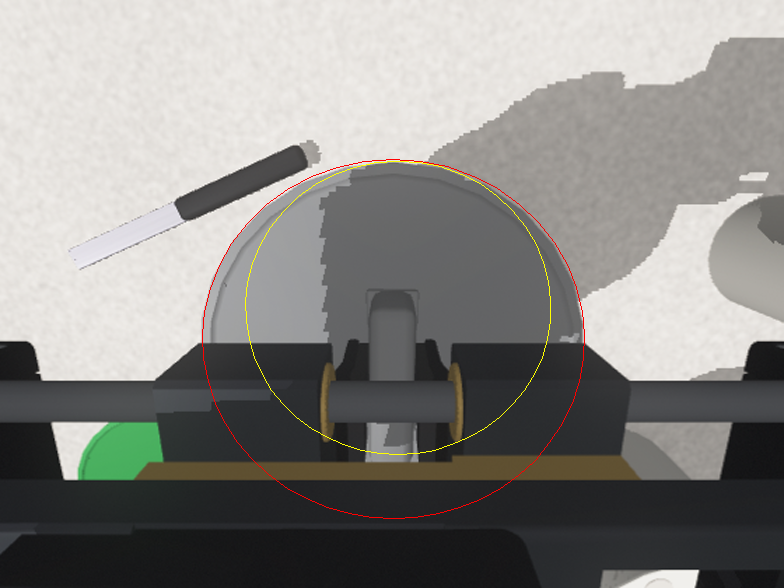

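Call:
{"api": "arm_command", "payload": {"plan": [{"claw": 0,"dx": 0.25,"dy": -0.15,"dz": 0.5,"twist": 0},{"claw": 0,"dx": 0.25,"dy": -0.15,"dz": 1,"twist": 0},{"claw": 0,"dx": 0.25,"dy": -0.15,"dz": 1.6,"twist": 0},{"claw": 0,"dx": 0.25,"dy": -0.15,"dz": 2,"twist": 0},{"claw": 0,"dx": 0.25,"dy": -0.15,"dz": 2.3,"twist": 0},{"claw": 0,"dx": 0.25,"dy": -0.15,"dz": 2.3,"twist": 0}]}}

```text
time_s: 6.25
position: [0.4784, -0.2544, 0.1477]
tcp_rot: [[1.0, -0.002, -0.007], [-0.002, -1.0, 0.007], [-0.007, -0.007, -1.0]]
force: [1.0, -0.6, -1.4]
opening: 0.181
```

```bash
python3 - <<'E'
from h import *
go([.4785,-.256,.130],0)
s=bot.read_state(); z0=s["position"][2]-.0251
c=s["position"][:2]; C=[.4785,-.256]
for n,box,k in (('side',(250,100,380,220),5),):
    w=bot.capture(n)
    crop(w,box,k,f'pics/p5{n}.png')
E
```

```text
t 6.25 pos [ 0.4784 -0.2544  0.1477] yaw -0.09 tilt [-0.0069  0.0074 -0.9999] F [ 0.97 -0.63 -1.43] op 0.181
  move cm [0.02 0.17 1.76] twist -0.09348566328156949
```

View pics/p5side.png

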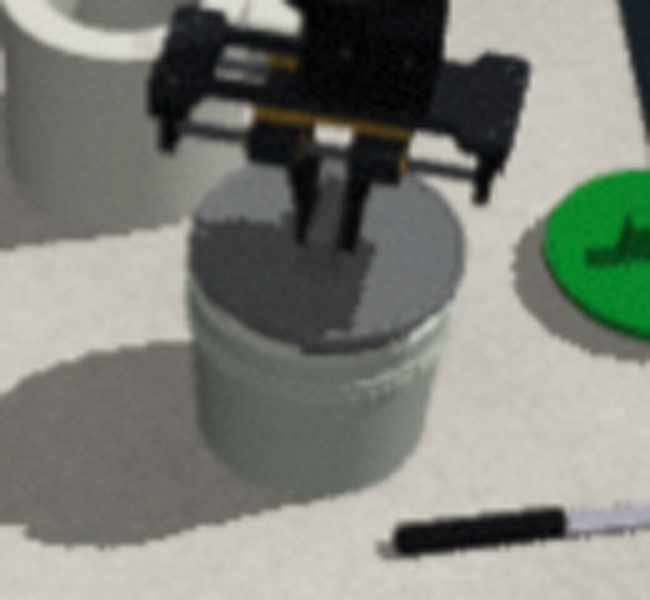

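Call:
{"api": "arm_command", "payload": {"plan": [{"claw": 0,"dx": 0,"dy": 0.1,"dz": 0.4,"twist": 0},{"claw": 0,"dx": 0,"dy": 0.1,"dz": 0.7,"twist": 0},{"claw": 0,"dx": 0,"dy": 0.1,"dz": 1,"twist": 0},{"claw": 0,"dx": 0,"dy": 0.1,"dz": 1,"twist": 0}]}}

```text
time_s: 6.63
position: [0.4797, -0.2572, 0.1393]
tcp_rot: [[1.0, -0.002, -0.004], [-0.002, -1.0, 0.004], [-0.004, -0.004, -1.0]]
force: [-0.2, -1.1, 6.8]
opening: 0.183
```

```bash
python3 - <<'E'
from h import *
go([.4785,-.256,.130],0)
print(bot.read_state()["moment"])
E
```

```text
t 6.63 pos [ 0.4797 -0.2572  0.1393] yaw -0.13 tilt [-0.0038  0.004  -1.    ] F [-0.2  -1.13  6.77] op 0.183
  move cm [-0.12 -0.12  0.93] twist -0.12558687315825523
[-0.0390798   0.29567759 -0.07559651]
```

Call:
{"api": "arm_command", "payload": {"plan": [{"claw": 0,"dx": 0,"dy": 0,"dz": 0.3,"twist": 0},{"claw": 0,"dx": 0,"dy": 0,"dz": 0.6,"twist": 0},{"claw": 0,"dx": 0,"dy": 0,"dz": 0.9,"twist": 0},{"claw": 0,"dx": 0,"dy": 0,"dz": 1.0,"twist": 0}]}}

```text
time_s: 6.97
position: [0.4808, -0.2586, 0.1356]
tcp_rot: [[1.0, -0.001, -0.001], [-0.001, -1.0, -0.0], [-0.001, 0.0, -1.0]]
force: [-7.9, 5.6, 45.4]
opening: 0.191
```

```bash
python3 - <<'E'
from h import *
go([.4785,-.256,.130],0)
print(bot.read_state()["moment"])
w=bot.capture('side')
crop(w,(250,100,380,220),5,'pics/p6side.png')
E
```

```text
t 6.97 pos [ 0.4808 -0.2586  0.1356] yaw -0.07 tilt [-7.e-04 -2.e-04 -1.e+00] F [-7.94  5.64 45.39] op 0.191
  move cm [-0.23 -0.26  0.56] twist -0.06885906640937378
[9.16351276e-01 1.88715102e+00 8.89874524e-05]
```

View pics/p6side.png

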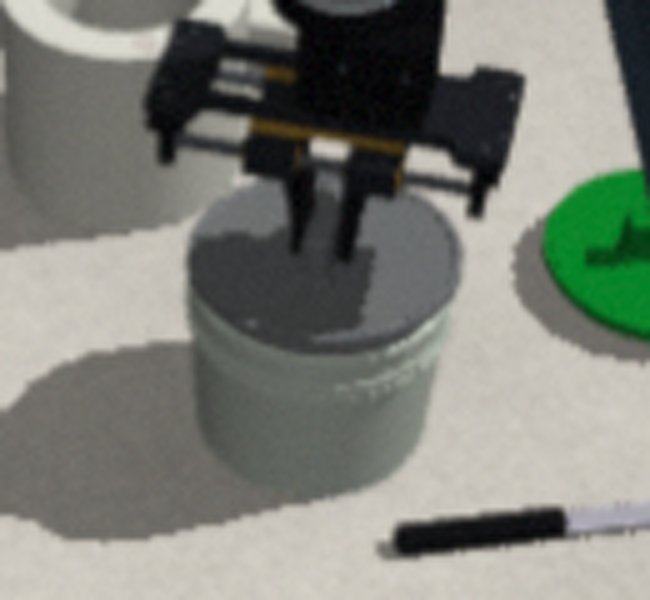

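Call:
{"api": "arm_command", "payload": {"plan": [{"claw": 0,"dx": -0.1,"dy": -0.1,"dz": -0.2,"twist": 0},{"claw": 0,"dx": -0.2,"dy": -0.15,"dz": -0.4,"twist": 0},{"claw": 0,"dx": -0.2,"dy": -0.15,"dz": -0.4,"twist": 0}]}}

```text
time_s: 7.27
position: [0.4791, -0.2573, 0.1402]
tcp_rot: [[1.0, -0.001, 0.001], [-0.001, -1.0, -0.001], [0.001, 0.001, -1.0]]
force: [1.2, -0.6, 1.5]
opening: 0.184
```

```bash
python3 - <<'E'
from h import *
go([.4785,-.256,.130],0)
s=bot.read_state()
print(s["moment"])
C=[.4785,-.256];z0=s["position"][2]-.0251
P=lambda n:[(proj(n,circ(C,.0765,.12),s),(0,255,255)),(proj(n,circ(s["position"],.077,z0+.02),s),(0,0,255))]
crop(bot.capture('side'),(250,100,380,220),5,'pics/p7side.png',P('side'))
crop(bot.capture('wrist'),(0,0,560,420),1.4,'pics/p7wrist.png',P('wrist'))
E
```

```text
t 7.27 pos [ 0.4791 -0.2573  0.1402] yaw -0.08 tilt [ 0.001  -0.0013 -1.    ] F [ 1.17 -0.63  1.47] op 0.184
  move cm [-0.06 -0.13  1.02] twist -0.07850027461378772
[-0.10026713 -0.24209838  0.00262823]
```

View pics/p7side.png

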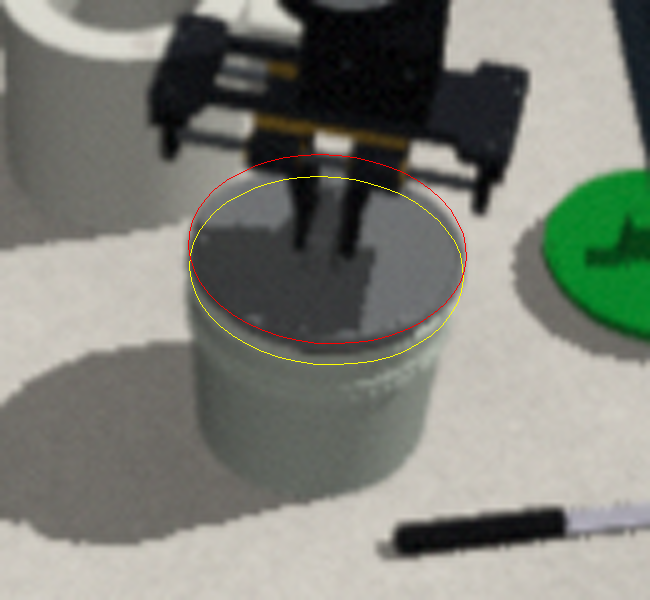

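View pics/p7wrist.png

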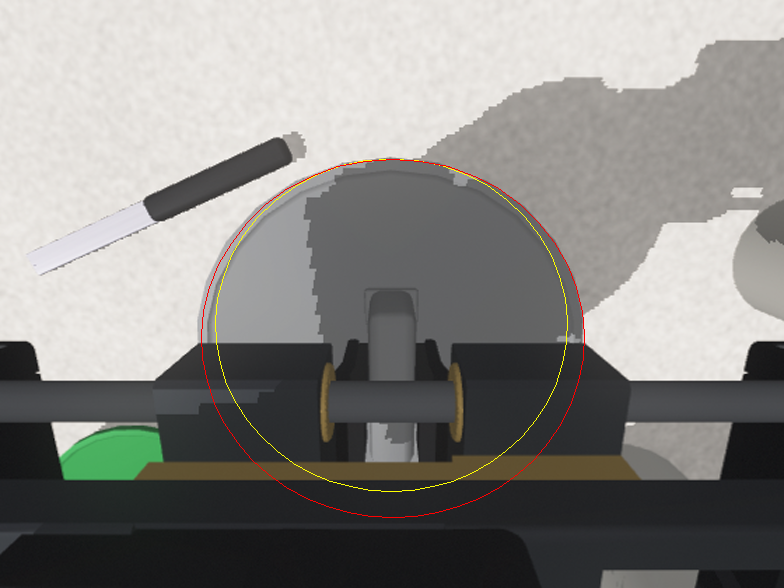

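```bash
python3 - <<'E'
from h import *
t=cv2.cvtColor(cv2.imread('pics/top0.png'),cv2.COLOR_BGR2RGB)
s=cv2.cvtColor(cv2.imread('pics/side0.png'),cv2.COLOR_BGR2RGB)
crop(t,(335,180,405,250),8,'pics/a.png')
crop(s,(280,130,350,200),8,'pics/b.png')
a=cv2.imread('pics/a.png');b=cv2.imread('pics/b.png')
C=[.4785,-.256]
P=lambda n:[(proj(n,circ(C,.0765,.12)),(0,0,255)),(proj(n,circ(C,.071,.12)),(0,255,255))]
crop(t,(335,180,405,250),8,'pics/a1.png',P('top'))
crop(s,(280,130,350,200),8,'pics/b1.png',P('side'))
o=np.hstack([cv2.imread('pics/a1.png'),cv2.imread('pics/b1.png')]);cv2.imwrite('pics/ab.png',cv2.resize(o,(800,400)))
o=np.hstack([a,b]);cv2.imwrite('pics/ab0.png',cv2.resize(o,(800,400)))
E
```

```text
(no output)
```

View pics/a1.png

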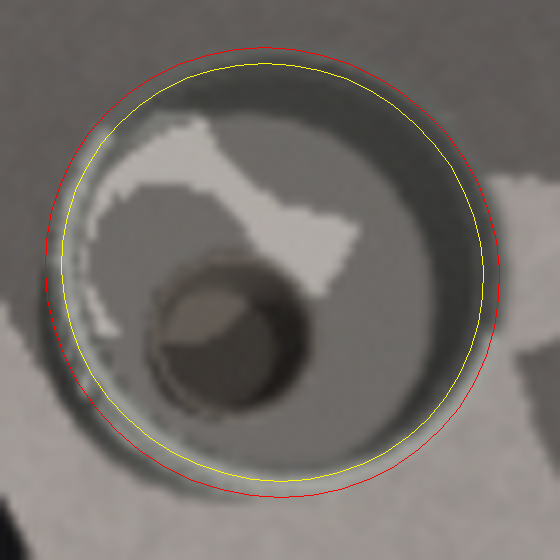

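View pics/b1.png

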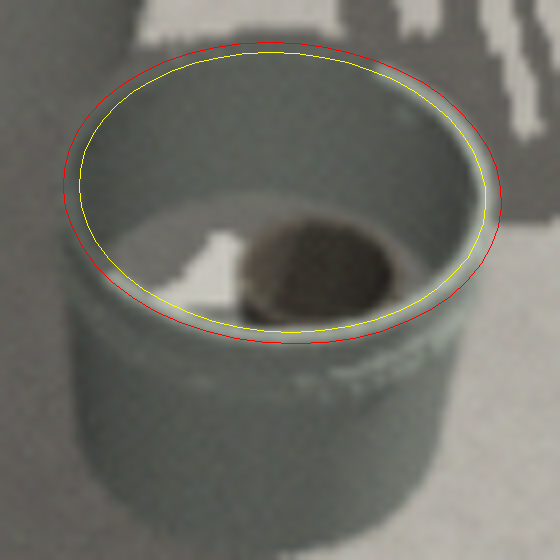

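View pics/ab0.png

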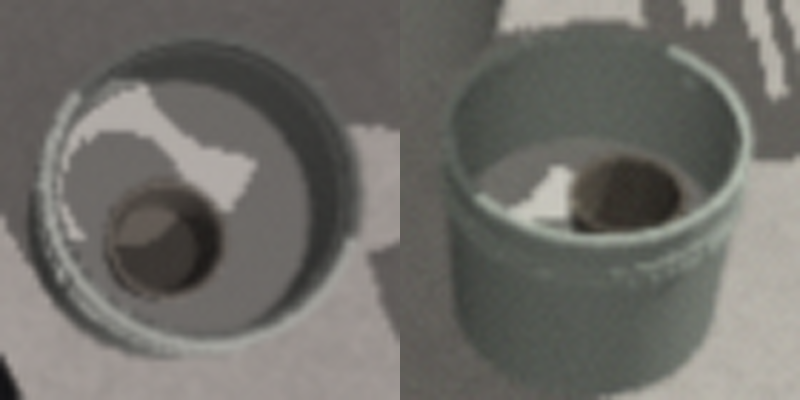

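Call:
{"api": "arm_command", "payload": {"plan": [{"claw": 0,"dx": 0,"dy": 0,"dz": -0.5,"twist": 0},{"claw": 0,"dx": 0,"dy": 0,"dz": -1.1,"twist": 0},{"claw": 0,"dx": -0.1,"dy": -0.2,"dz": -1.6,"twist": 0},{"claw": 0,"dx": -0.1,"dy": -0.3,"dz": -1.6,"twist": 0},{"claw": 0,"dx": -0.1,"dy": -0.3,"dz": -1.6,"twist": 0}]}}

```text
time_s: 7.78
position: [0.478, -0.2539, 0.1556]
tcp_rot: [[1.0, -0.001, -0.0], [-0.001, -1.0, -0.0], [-0.0, 0.0, -1.0]]
force: [-0.8, 0.1, -1.6]
opening: 0.179
```

```bash
python3 - <<'E'
from h import *
go([.479,-.2545,.130],0)
s=bot.read_state()
print(s["moment"])
C=[.479,-.255];z0=s["position"][2]-.0251
P=lambda n:[(proj(n,circ(C,.0765,.12),s),(0,255,255)),(proj(n,circ(s["position"],.077,z0+.02),s),(0,0,255)),(proj(n,circ(s["position"],.0635,z0),s),(0,255,0))]
crop(bot.capture('side'),(265,115,365,215),7,'pics/p8side.png',P('side'))
crop(bot.capture('wrist'),(0,0,560,420),1.4,'pics/p8wrist.png',P('wrist'))
E
```

```text
t 7.78 pos [ 0.478  -0.2539  0.1556] yaw -0.07 tilt [-1.e-04 -4.e-04 -1.e+00] F [-0.79  0.1  -1.64] op 0.179
  move cm [0.1  0.06 2.56] twist -0.06631668765001564
[-0.0156362  -0.08292621  0.01310831]
```

View pics/p8side.png

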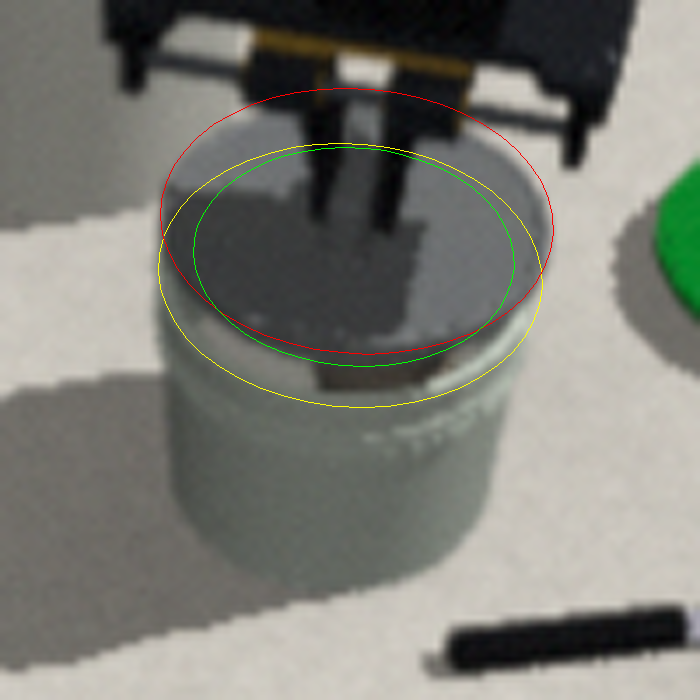

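View pics/p8wrist.png

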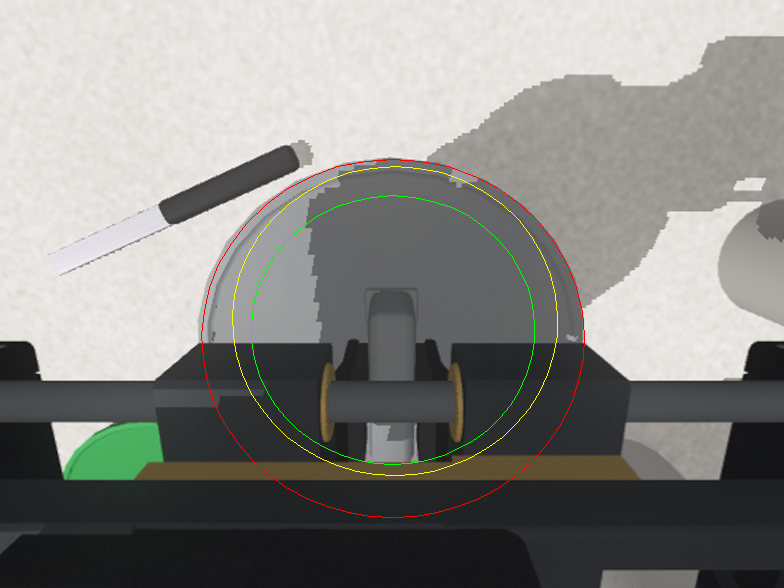

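Call:
{"api": "arm_command", "payload": {"plan": [{"claw": 0,"dx": 0,"dy": 0.05,"dz": 0.5,"twist": 0},{"claw": 0,"dx": 0,"dy": 0.05,"dz": 1,"twist": 0},{"claw": 0,"dx": 0,"dy": 0.05,"dz": 1.3,"twist": 0},{"claw": 0,"dx": 0,"dy": 0.05,"dz": 1.5,"twist": 0},{"claw": 0,"dx": 0,"dy": 0.05,"dz": 1.6,"twist": 0},{"claw": 0,"dx": 0,"dy": 0.05,"dz": 1.7,"twist": 0},{"claw": 0,"dx": 0,"dy": 0.05,"dz": 1.7,"twist": 0}]}}

```text
time_s: 8.47
position: [0.4788, -0.2549, 0.1395]
tcp_rot: [[1.0, -0.001, 0.001], [-0.001, -1.0, -0.001], [0.001, 0.001, -1.0]]
force: [0.8, 1.0, 7.9]
opening: 0.183
```

```bash
python3 - <<'E'
from h import *
go([.4785,-.2545,.130],0)
print(bot.read_state()["moment"])
E
```

```text
t 8.47 pos [ 0.4788 -0.2549  0.1395] yaw -0.06 tilt [ 0.0014 -0.0012 -1.    ] F [0.78 1.04 7.91] op 0.183
  move cm [-0.03 -0.04  0.95] twist -0.05639939588030529
[0.41155337 0.26455457 0.11373495]
```

Call:
{"api": "arm_command", "payload": {"plan": [{"claw": 0,"dx": 0,"dy": 0,"dz": -0.05,"twist": 0},{"claw": 0.4,"dx": 0,"dy": 0,"dz": -0.1,"twist": 0},{"claw": 0.7,"dx": 0,"dy": 0,"dz": -0.1,"twist": 0},{"claw": 0.7,"dx": 0,"dy": 0,"dz": -0.1,"twist": 0},{"claw": 0.7,"dx": 0,"dy": 0,"dz": -0.1,"twist": 0},{"claw": 0.7,"dx": 0,"dy": 0,"dz": -0.1,"twist": 0},{"claw": 0.7,"dx": 0,"dy": 0,"dz": -0.1,"twist": 0}]}}

```text
time_s: 9.05
position: [0.4787, -0.2549, 0.1402]
tcp_rot: [[1.0, -0.001, 0.001], [-0.001, -1.0, -0.001], [0.001, 0.001, -1.0]]
force: [-0.4, -1.4, 0.3]
opening: 0.55
```

```bash
python3 - <<'E'
from h import *
go([.4785,-.2545,.130],0)
s=bot.read_state()
C=[.4785,-.255];z0=.115
P=lambda n:[(proj(n,circ(C,.0765,.12),s),(0,255,255)),(proj(n,circ(C,.077,z0+.02),s),(0,0,255))]
w=bot.capture('side')
crop(w,(265,115,365,215),7,'pics/p9side.png',P('side'))
crop(w,(265,115,365,215),7,'pics/p9sider.png')
crop(bot.capture('wrist'),(0,0,560,420),1.4,'pics/p9wrist.png',P('wrist'))
E
```

```text
t 9.05 pos [ 0.4787 -0.2549  0.1402] yaw -0.06 tilt [ 0.0011 -0.001  -1.    ] F [-0.44 -1.4   0.33] op 0.55
  move cm [-0.02 -0.04  1.02] twist -0.05836359389482482
```

View pics/p9side.png

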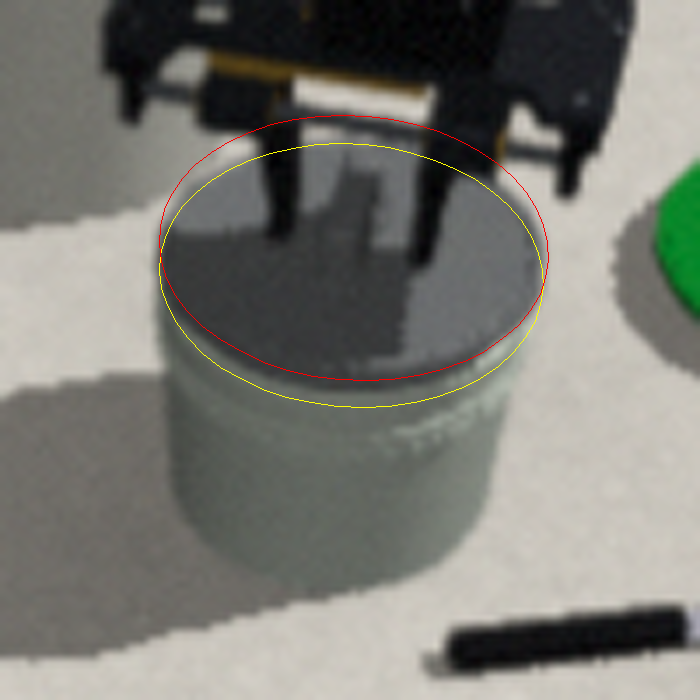

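View pics/p9sider.png

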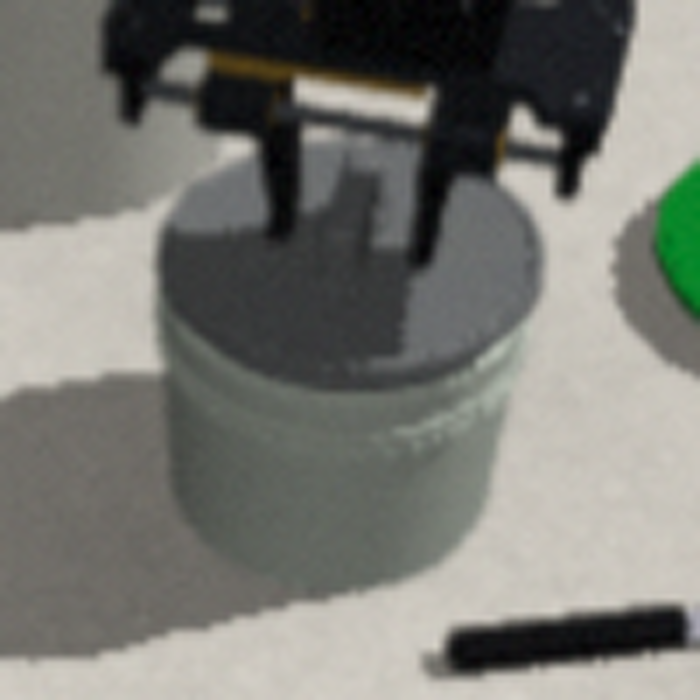

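View pics/p9wrist.png

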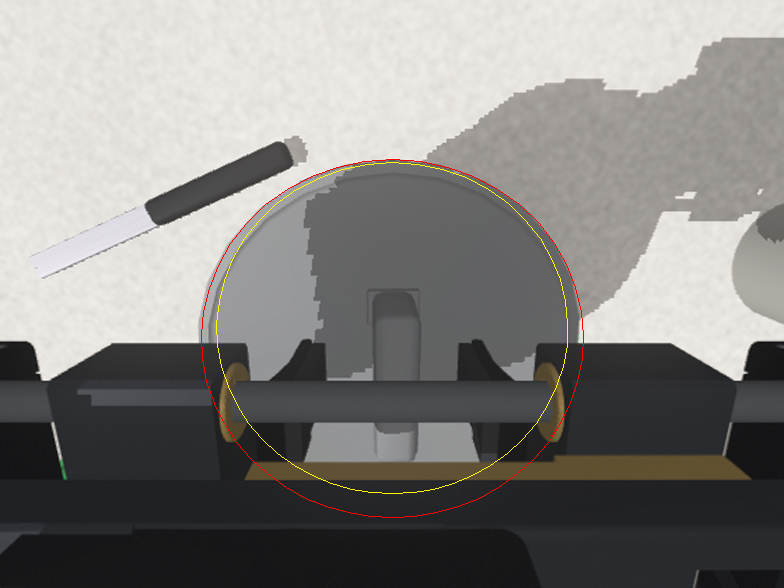

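Call:
{"api": "arm_command", "payload": {"plan": [{"claw": 0.7,"dx": 0.15,"dy": 0,"dz": 0.2,"twist": 0},{"claw": 0.7,"dx": 0.15,"dy": 0,"dz": 0.4,"twist": 0},{"claw": 0.7,"dx": 0.15,"dy": 0,"dz": 0.6,"twist": 0},{"claw": 0.7,"dx": 0.15,"dy": 0,"dz": 0.8,"twist": 0}]}}

```text
time_s: 9.48
position: [0.4812, -0.2552, 0.1349]
tcp_rot: [[1.0, -0.001, 0.003], [-0.001, -1.0, -0.002], [0.003, 0.002, -1.0]]
force: [-1.8, 4.1, 31.7]
opening: 0.698
```

Call:
{"api": "arm_command", "payload": {"plan": [{"claw": 0.7,"dx": 0,"dy": 0,"dz": 0.15,"twist": 0},{"claw": 0.7,"dx": 0,"dy": 0,"dz": 0.3,"twist": 0}]}}

```text
time_s: 9.65
position: [0.4813, -0.2552, 0.1349]
tcp_rot: [[1.0, -0.001, 0.003], [-0.001, -1.0, -0.002], [0.003, 0.002, -1.0]]
force: [-2.9, 2.8, 31.9]
opening: 0.698
```

```bash
python3 - <<'E'
from h import *
s=bot.read_state(); print(s["force"],s["moment"])
w=bot.capture('side')
crop(w,(270,130,350,200),9,'pics/p10sider.png')
E
```

```text
[-2.88731223  2.78035269 31.85327043] [ 0.94879971  1.7267792  -0.13322484]
```

View pics/p10sider.png

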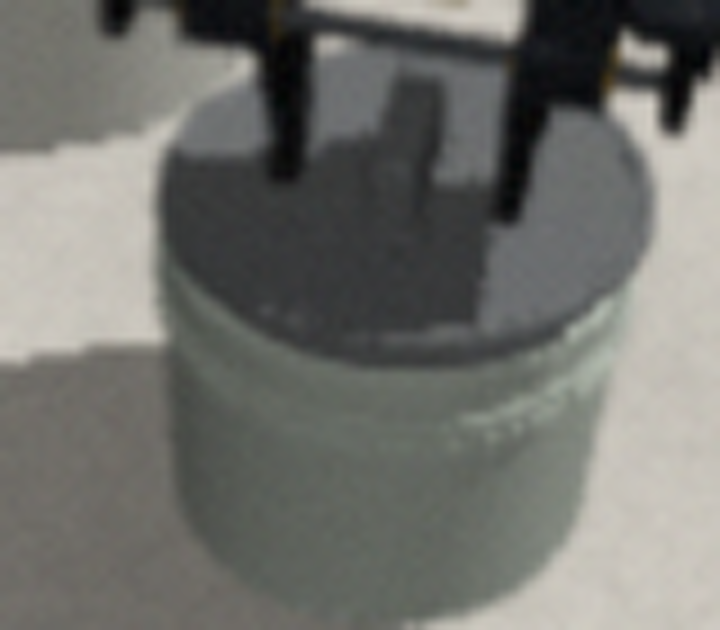

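Call:
{"api": "arm_command", "payload": {"plan": [{"claw": 0.7,"dx": 0,"dy": 0,"dz": -1.5,"twist": 0},{"claw": 0.7,"dx": 0,"dy": 0,"dz": -5,"twist": 0},{"claw": 0.7,"dx": 0,"dy": -4,"dz": -8,"twist": 0},{"claw": 0.7,"dx": 0,"dy": -8,"dz": -8,"twist": 0},{"claw": 0.7,"dx": 0,"dy": -12,"dz": -8,"twist": 0},{"claw": 0.7,"dx": 0,"dy": -16,"dz": -8,"twist": 0},{"claw": 0.7,"dx": 0,"dy": -20,"dz": -8,"twist": 0},{"claw": 0.7,"dx": 0,"dy": -22,"dz": -8,"twist": 0}]}}

```text
time_s: 10.37
position: [0.4797, -0.0308, 0.2144]
tcp_rot: [[1.0, 0.001, 0.001], [0.001, -1.0, -0.0], [0.001, 0.0, -1.0]]
force: [-0.2, -0.7, -0.4]
opening: 0.706
```

```bash
python3 - <<'E'
from h import *
go([.4785,-.2545,.130],0)
C=[.4785,-.255]
t=bot.capture('top'); w=bot.capture('side'); cv2.imwrite('pics/t11.png',t[:,:,::-1]); cv2.imwrite('pics/s11.png',w[:,:,::-1])
s=bot.read_state(); wr=bot.capture('wrist'); cv2.imwrite('pics/w11.png',wr[:,:,::-1])
crop(w,(270,130,350,200),9,'pics/s11c.png')
crop(w,(180,240,270,330),8,'pics/s11k.png')
P=[(proj('top',circ(C,.077,.135)),(0,0,255)),(proj('top',bar(C,np.pi/2,.165)),(0,255,255))]
crop(t,(335,180,405,250),8,'pics/t11c.png',P)
E
```

```text
t 10.37 pos [ 0.4797 -0.0308  0.2144] yaw 0.08 tilt [ 1.1e-03 -3.0e-04 -1.0e+00] F [-0.17 -0.66 -0.41] op 0.706
  move cm [-0.16 22.37  8.44] twist 0.082955363843638
```

View pics/s11c.png

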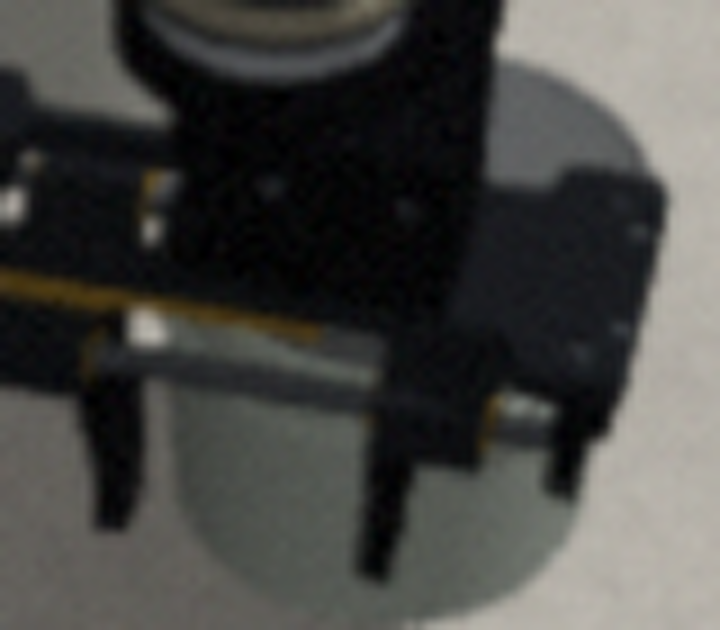

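View pics/s11k.png

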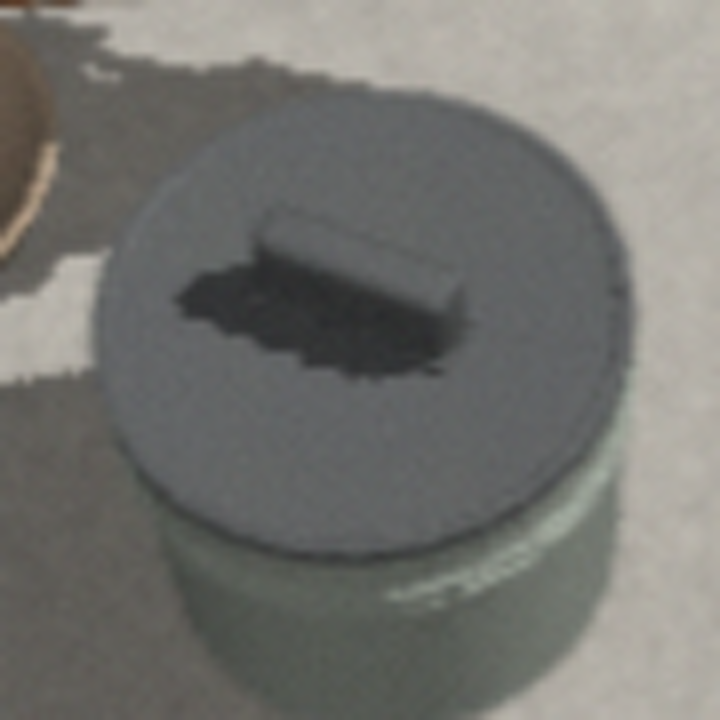

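View pics/t11c.png

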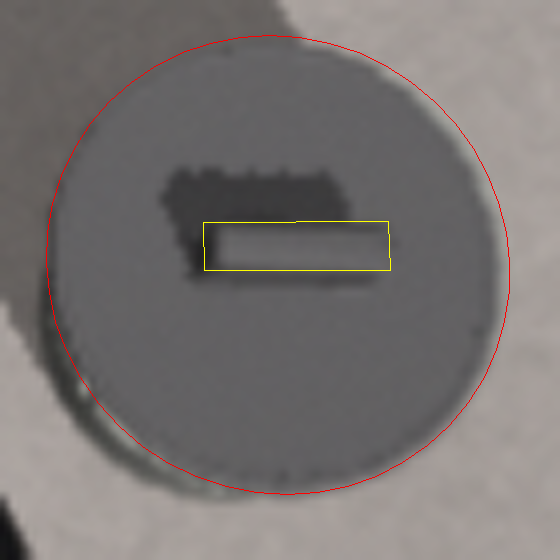

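View pics/w11.png

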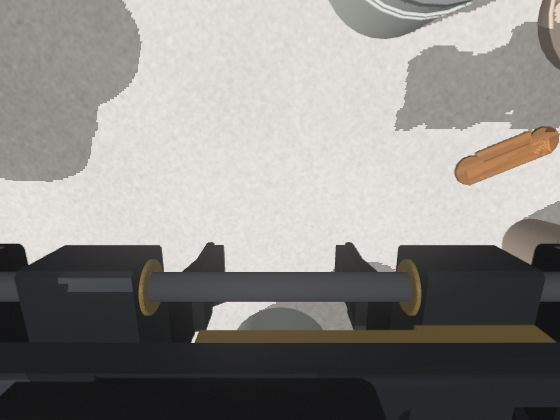

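Call:
{"api": "arm_command", "payload": {"plan": [{"claw": 0.7,"dx": 0,"dy": -4,"dz": -1,"twist": 0},{"claw": 0.7,"dx": 0,"dy": -8,"dz": -2,"twist": 0},{"claw": 0.7,"dx": 0,"dy": -12,"dz": -3,"twist": 0},{"claw": 0.7,"dx": 0,"dy": -13,"dz": -3,"twist": 0},{"claw": 0.7,"dx": 0,"dy": -13,"dz": -3,"twist": 0}]}}

```text
time_s: 10.93
position: [0.4812, 0.0978, 0.2446]
tcp_rot: [[1.0, 0.006, 0.004], [0.006, -1.0, -0.003], [0.004, 0.003, -1.0]]
force: [-0.4, 0.0, 0.3]
opening: 0.7
```

```bash
python3 - <<'E'
from h import *
go([.4785,-.2545,.130],0)
w=bot.capture('side'); cv2.imwrite('pics/s12.png',w[:,:,::-1])
crop(w,(270,130,360,210),8,'pics/s12c.png')
C=[.479,-.255]
P=[(proj('side',circ(C,.077,.125)),(0,0,255)),(proj('side',circ(C,.077,.120)),(0,0,255))]
crop(w,(270,130,360,210),8,'pics/s12d.png',P)
E
```

```text
t 10.93 pos [0.4812 0.0978 0.2446] yaw 0.34 tilt [ 0.0043 -0.0026 -1.    ] F [-0.36  0.01  0.3 ] op 0.7
  move cm [-0.53 35.19 11.55] twist 0.3423182434949865
```

View pics/s12c.png

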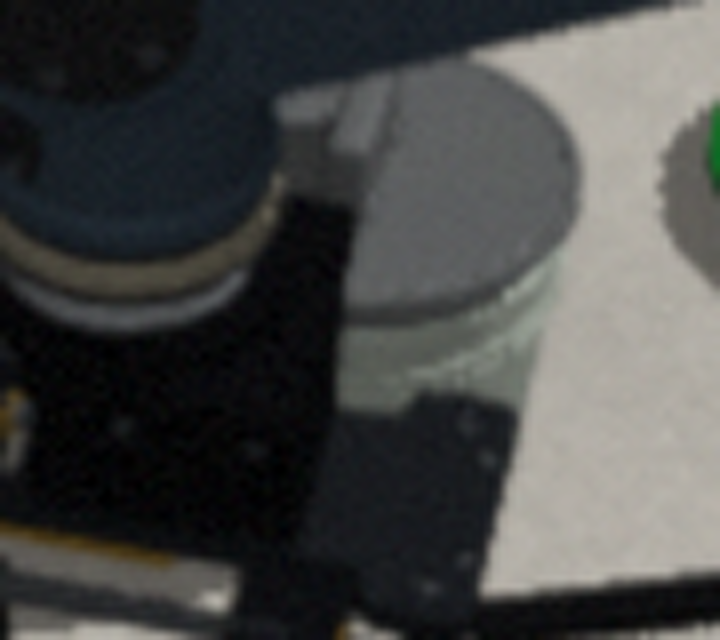

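View pics/s12d.png

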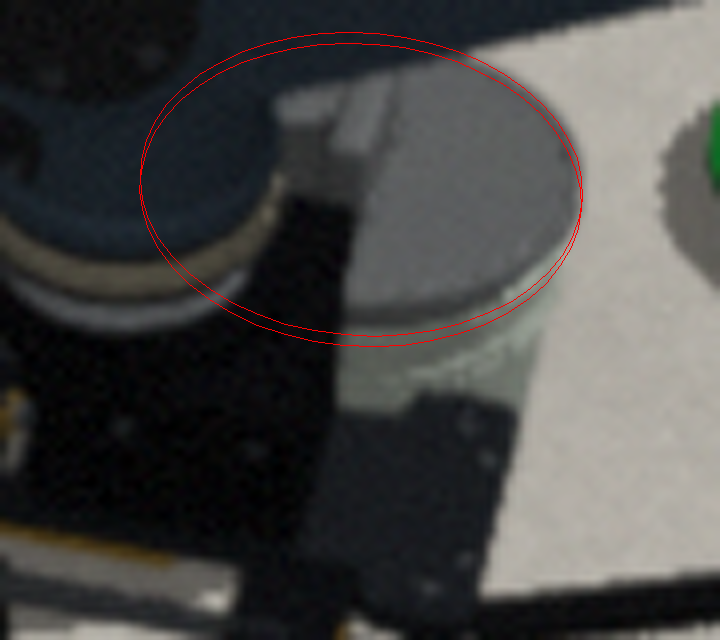

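```bash
python3 - <<'E'
from h import *
import scipy.optimize as so
c,R,t=ext('side'); print('side cam',-R.T@t); c,R,t=ext('top'); print('top cam',-R.T@t)
g=lambda L,x0,y0,k:np.array(L)/k+[x0-.5,y0-.5]
lo=g([(345,322),(400,320),(450,308),(500,287),(540,257),(565,228)],270,130,8)
hi=g([(470,58),(520,88),(560,130),(578,170)],270,130,8)
tp=g([(47,245),(497,275),(265,40),(285,487),(400,90),(440,425),(120,95)],335,180,8)
def frame(p):
    a=np.linspace(0,2*np.pi,720); n=cv2.Rodrigues(np.array([p[3],p[4],0.]))[0]
    return lambda h,r:(np.c_[r*np.cos(a),r*np.sin(a),np.full(720,h)])@n.T+p[:3]
def res(p,wt=1):
    f=frame(p); o=[]
    for n,pts,h in (('side',lo,-.005),('side',hi,0),('top',tp,0)):
        q=proj(n,f(h,.077)); 
        for u in pts:
            d=q-u; i=np.argmin((d**2).sum(1)); ctr=q.mean(0); o.append(np.linalg.norm(d[i])*np.sign(np.linalg.norm(u-ctr)-np.linalg.norm(q[i]-ctr)))
    return np.array(o)
for r in (0,):
    a=so.least_squares(res,[.479,-.255,.128,0,0],x_scale=[.01,.01,.01,.1,.1],diff_step=1e-3); print(a.x.round(4),a.fun.round(1))
E
```

```text
side cam [0.32643841 0.7550409  1.0710643 ]
top cam [ 0.28673326 -0.03038913  1.24753399]
[ 0.4814 -0.2559  0.1262  0.093   0.1001] [-0.1  0.1  0.1 -0.1 -0.3 -0.1  0.6 -0.2 -0.5  0.   0.3 -0.3  0.1  0.3
 -0.1 -0.1 -0.6]
```

Call:
{"api": "arm_command", "payload": {"plan": [{"claw": 0,"dx": -0.5,"dy": 4,"dz": 0,"twist": 0},{"claw": 0,"dx": -1,"dy": 8,"dz": 0,"twist": 0},{"claw": 0,"dx": -2,"dy": 12,"dz": 1,"twist": 0},{"claw": 0,"dx": -3,"dy": 16,"dz": 2,"twist": 0},{"claw": 0,"dx": -3.5,"dy": 20,"dz": 3,"twist": 0},{"claw": 0,"dx": -3.9,"dy": 24,"dz": 4,"twist": 0},{"claw": 0,"dx": -3.9,"dy": 28,"dz": 5,"twist": 0},{"claw": 0,"dx": -3.9,"dy": 31.6,"dz": 6,"twist": 0}]}}

```text
time_s: 11.65
position: [0.4417, -0.2249, 0.1841]
tcp_rot: [[1.0, 0.001, 0.002], [0.001, -1.0, -0.004], [0.002, 0.004, -1.0]]
force: [0.5, -0.1, 0.1]
opening: 0.173
```

Call:
{"api": "arm_command", "payload": {"plan": [{"claw": 0,"dx": 0,"dy": 0,"dz": 0,"twist": 0},{"claw": 0,"dx": 0,"dy": 0,"dz": 0,"twist": 0}]}}

```text
time_s: 11.82
position: [0.4401, -0.2291, 0.1829]
tcp_rot: [[1.0, -0.006, 0.0], [-0.006, -1.0, -0.004], [0.0, 0.004, -1.0]]
force: [-0.0, 0.6, 0.1]
opening: 0.047
```

```bash
python3 - <<'E'
from h import *
go([.442,-.218,.150],0)
E
```

```text
t 11.82 pos [ 0.4401 -0.2291  0.1829] yaw -0.36 tilt [ 3.0e-04 -3.8e-03 -1.0e+00] F [-0.02  0.6   0.15] op 0.047
  move cm [ 0.18 -1.12  3.28] twist -0.3635462630996926
```

Call:
{"api": "arm_command", "payload": {"plan": [{"claw": 0,"dx": 0.1,"dy": -0.8,"dz": 1.5,"twist": 0},{"claw": 0,"dx": 0.1,"dy": -0.9,"dz": 3,"twist": 0},{"claw": 0,"dx": 0.1,"dy": -0.9,"dz": 4,"twist": 0},{"claw": 0,"dx": 0.1,"dy": -0.9,"dz": 4.4,"twist": 0},{"claw": 0,"dx": 0.1,"dy": -0.9,"dz": 4.7,"twist": 0}]}}

```text
time_s: 12.23
position: [0.4391, -0.2182, 0.1372]
tcp_rot: [[1.0, -0.006, -0.004], [-0.006, -1.0, 0.0], [-0.004, 0.0, -1.0]]
force: [-8.9, 6.6, 44.3]
opening: 0.002
```

Call:
{"api": "arm_command", "payload": {"plan": [{"claw": 0,"dx": 0,"dy": 0,"dz": 0.2,"twist": 0},{"claw": 0,"dx": 0,"dy": 0,"dz": 0.4,"twist": 0}]}}

```text
time_s: 12.4
position: [0.4391, -0.2182, 0.1371]
tcp_rot: [[1.0, -0.005, -0.003], [-0.005, -1.0, -0.002], [-0.003, 0.002, -1.0]]
force: [-7.9, 4.5, 47.7]
opening: 0.003
```

Call:
{"api": "arm_command", "payload": {"plan": [{"claw": 0.6,"dx": 0,"dy": 0,"dz": -1,"twist": 0},{"claw": 0.6,"dx": 0,"dy": 0,"dz": -3.5,"twist": 0},{"claw": 0.6,"dx": 0,"dy": 0,"dz": -5.5,"twist": 0},{"claw": 0.6,"dx": 2,"dy": 2,"dz": -5.5,"twist": -0.3},{"claw": 0.6,"dx": 4.2,"dy": 3.8,"dz": -5.5,"twist": -0.3},{"claw": 0.6,"dx": 4.2,"dy": 3.8,"dz": -5.5,"twist": -0.3},{"claw": 0.6,"dx": 4.2,"dy": 3.8,"dz": -5.5,"twist": -0.3}]}}

```text
time_s: 12.98
position: [0.4815, -0.2566, 0.1924]
tcp_rot: [[1.0, 0.001, -0.002], [0.0, -1.0, -0.002], [-0.003, 0.002, -1.0]]
force: [-0.9, 0.7, -0.4]
opening: 0.447
```

```bash
python3 - <<'E'
from h import *
go([.481,-.256,.140],0)
s=bot.read_state(); w=bot.capture('wrist')
C=[.481,-.256]
P=lambda n:[(proj(n,circ(C,.077,.132),s),(0,0,255)),(proj(n,bar(C,np.pi/2,.162),s),(0,255,255))]
crop(w,(0,0,560,420),1.4,'pics/w13.png',P('wrist'))
crop(bot.capture('side'),(265,115,365,215),7,'pics/s13.png',P('side'))
E
```

```text
t 12.98 pos [ 0.4815 -0.2566  0.1924] yaw 0.03 tilt [-0.0025 -0.0021 -1.    ] F [-0.9   0.72 -0.35] op 0.447
  move cm [-0.04 -0.07  5.24] twist 0.02860604391244692
```

View pics/w13.png

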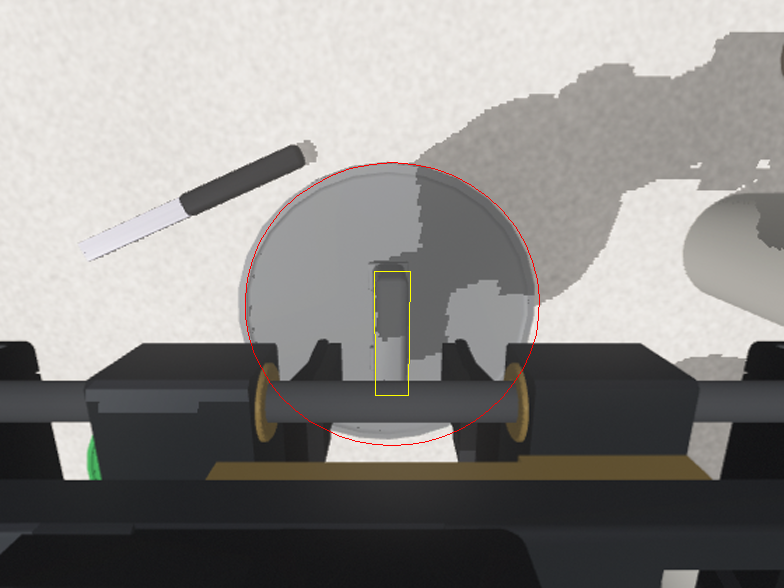

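View pics/s13.png

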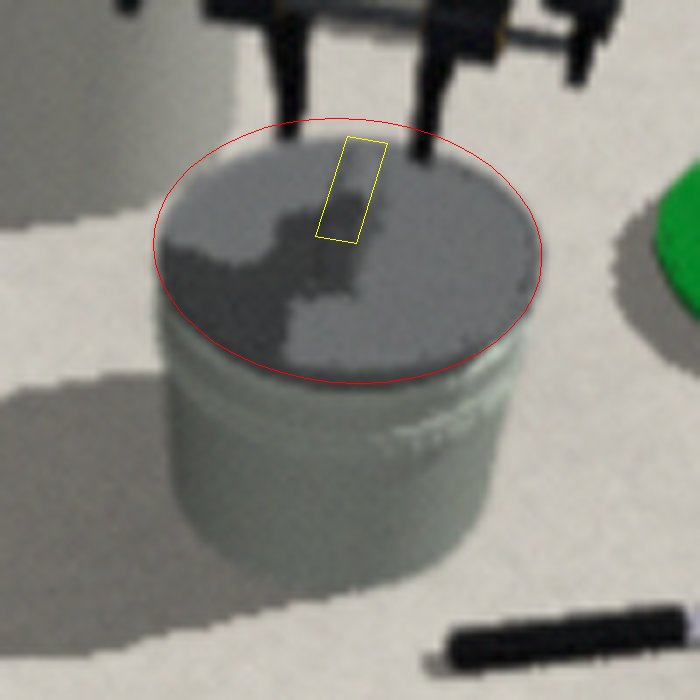

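Call:
{"api": "arm_command", "payload": {"plan": [{"claw": 0.6,"dx": 0,"dy": 0,"dz": 2,"twist": 0},{"claw": 0.6,"dx": 0,"dy": 0,"dz": 4,"twist": 0},{"claw": 0.6,"dx": 0,"dy": 0,"dz": 5,"twist": 0},{"claw": 0,"dx": 0,"dy": 0,"dz": 5.1,"twist": 0},{"claw": 0,"dx": 0,"dy": 0,"dz": 5.1,"twist": 0},{"claw": 0,"dx": 0,"dy": 0,"dz": 5.1,"twist": 0},{"claw": 0,"dx": 0,"dy": 0,"dz": 5.1,"twist": 0},{"claw": 0,"dx": 0,"dy": 0,"dz": 5.1,"twist": 0}]}}

```text
time_s: 13.75
position: [0.4801, -0.2554, 0.1417]
tcp_rot: [[1.0, 0.001, -0.004], [0.001, -1.0, -0.001], [-0.004, 0.001, -1.0]]
force: [-0.4, 0.9, -0.4]
opening: 0.307
```

Call:
{"api": "arm_command", "payload": {"plan": [{"claw": 0,"dx": 0,"dy": 0,"dz": 0,"twist": 0},{"claw": 0,"dx": 0,"dy": 0,"dz": 0,"twist": 0},{"claw": 0,"dx": 0,"dy": 0,"dz": 0,"twist": 0},{"claw": 0,"dx": 0,"dy": 0,"dz": 0,"twist": 0}]}}

```text
time_s: 14.08
position: [0.4803, -0.2557, 0.1424]
tcp_rot: [[1.0, 0.001, -0.003], [0.001, -1.0, -0.002], [-0.003, 0.002, -1.0]]
force: [-0.1, -0.4, 4.7]
opening: 0.181
```

```bash
python3 - <<'E'
from h import *
go([.482,-.261,.160],0)
print(bot.read_state()["moment"])
E
```

```text
t 14.08 pos [ 0.4803 -0.2557  0.1424] yaw 0.06 tilt [-0.0029 -0.0021 -1.    ] F [-0.06 -0.44  4.72] op 0.181
  move cm [ 0.16  0.53 -1.76] twist 0.05569768959489352
[-0.00621895  0.2019119   0.00084749]
```

Call:
{"api": "arm_command", "payload": {"plan": [{"claw": 0,"dx": 0,"dy": 0,"dz": -0.6,"twist": 0},{"claw": 0,"dx": 0,"dy": 0,"dz": -1.4,"twist": 0},{"claw": 0,"dx": 0,"dy": 0,"dz": -2,"twist": 0},{"claw": 0,"dx": 0,"dy": 0,"dz": -2,"twist": 0},{"claw": 0,"dx": 0,"dy": 0,"dz": -2,"twist": 0}]}}

```text
time_s: 14.5
position: [0.4806, -0.2558, 0.1629]
tcp_rot: [[1.0, 0.001, -0.002], [0.001, -1.0, -0.003], [-0.002, 0.003, -1.0]]
force: [-0.6, 0.3, -2.3]
opening: 0.182
```

```bash
python3 - <<'E'
from h import *
go([.482,-.261,.160],0)
s=bot.read_state(); print(s["moment"])
C=s["position"]; z=C[2]-.006
P=lambda n:[(proj(n,circ(C,.077,z),s),(0,0,255)),(proj(n,circ([.4785,-.255],.0765,.12),s),(0,255,255))]
crop(bot.capture('wrist'),(0,0,560,420),1.4,'pics/w14.png',P('wrist'))
crop(bot.capture('side'),(265,115,365,215),7,'pics/s14.png',P('side'))
E
```

```text
t 14.5 pos [ 0.4806 -0.2558  0.1629] yaw 0.06 tilt [-0.002  -0.0028 -1.    ] F [-0.56  0.33 -2.28] op 0.182
  move cm [0.14 0.52 0.29] twist 0.05791547145366849
[-0.01281268 -0.11381218  0.01564567]
```

View pics/w14.png

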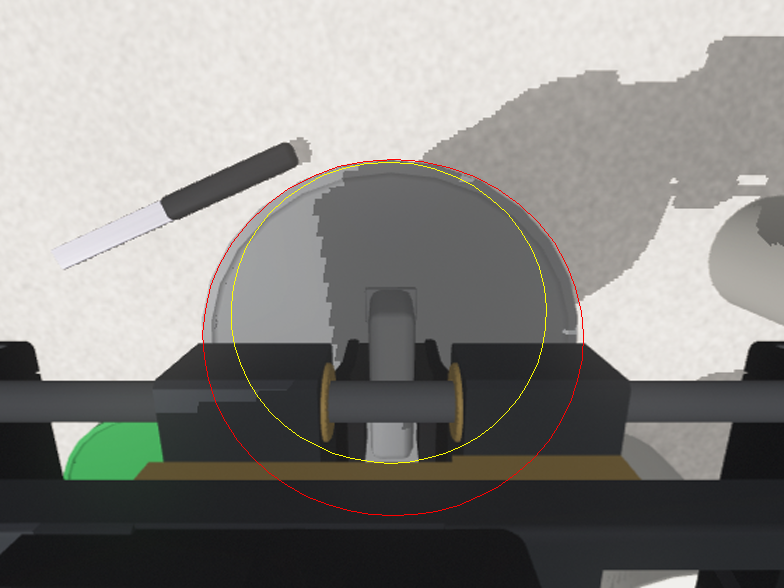

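View pics/s14.png

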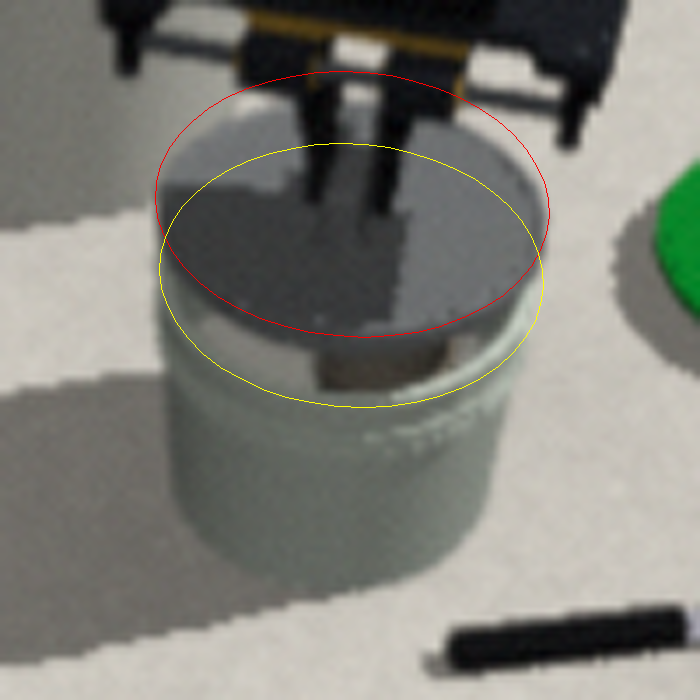

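Call:
{"api": "arm_command", "payload": {"plan": [{"claw": 0,"dx": 0.15,"dy": 0.4,"dz": 0.3,"twist": 0},{"claw": 0,"dx": 0.15,"dy": 0.4,"dz": 0.7,"twist": 0},{"claw": 0,"dx": 0.15,"dy": 0.4,"dz": 1.0,"twist": 0},{"claw": 0,"dx": 0.15,"dy": 0.4,"dz": 1.0,"twist": 0}]}}

```text
time_s: 14.93
position: [0.481, -0.2591, 0.151]
tcp_rot: [[1.0, 0.001, -0.005], [0.001, -1.0, -0.0], [-0.005, 0.0, -1.0]]
force: [-0.3, 0.3, -2.4]
opening: 0.183
```

```bash
python3 - <<'E'
from h import *
go([.482,-.260,.160],0)
s=bot.read_state(); print(s["moment"])
E
```

```text
t 14.93 pos [ 0.481  -0.2591  0.151 ] yaw 0.04 tilt [-5.2e-03 -1.0e-04 -1.0e+00] F [-0.31  0.35 -2.41] op 0.183
  move cm [ 0.1   0.09 -0.9 ] twist 0.0430513284936751
[-0.00109038 -0.08237487  0.04480585]
```

Call:
{"api": "arm_command", "payload": {"plan": [{"claw": 0,"dx": 0.2,"dy": 0.1,"dz": 0.1,"twist": 0},{"claw": 0,"dx": 0.2,"dy": 0.1,"dz": 0.2,"twist": 0},{"claw": 0.6,"dx": 0.2,"dy": 0.1,"dz": 0.2,"twist": 0},{"claw": 0.6,"dx": 0.2,"dy": 0.1,"dz": 0.2,"twist": 0},{"claw": 0.6,"dx": 0.2,"dy": 0.1,"dz": 0,"twist": 0},{"claw": 0.6,"dx": 0.2,"dy": 0.1,"dz": -0.2,"twist": 0},{"claw": 0.6,"dx": 0.2,"dy": 0.1,"dz": -0.2,"twist": 0},{"claw": 0.6,"dx": 0.2,"dy": 0.1,"dz": -0.2,"twist": 0}]}}

```text
time_s: 15.6
position: [0.4834, -0.2603, 0.1536]
tcp_rot: [[1.0, 0.001, -0.004], [0.001, -1.0, -0.001], [-0.004, 0.001, -1.0]]
force: [0.3, -0.6, 0.2]
opening: 0.545
```

```bash
python3 - <<'E'
from h import *
go([.482,-.260,.160],0)
s=bot.read_state(); print(s["moment"])
C=[.4785,-.255]
P=lambda n:[(proj(n,circ(C,.077,.135),s),(0,0,255)),(proj(n,circ([.4785,-.255],.0765,.12),s),(0,255,255))]
crop(bot.capture('wrist'),(0,0,560,420),1.4,'pics/w15.png')
w=bot.capture('side')
crop(w,(265,115,365,215),7,'pics/s15.png'); crop(w,(265,115,365,215),7,'pics/s15r.png',P('side'))
E
```

```text
t 15.6 pos [ 0.4834 -0.2603  0.1536] yaw 0.05 tilt [-0.0041 -0.001  -1.    ] F [ 0.32 -0.63  0.15] op 0.545
  move cm [-0.14 -0.03 -0.64] twist 0.046878939160507116
[-0.01467025 -0.07022229  0.00486927]
```

View pics/w15.png

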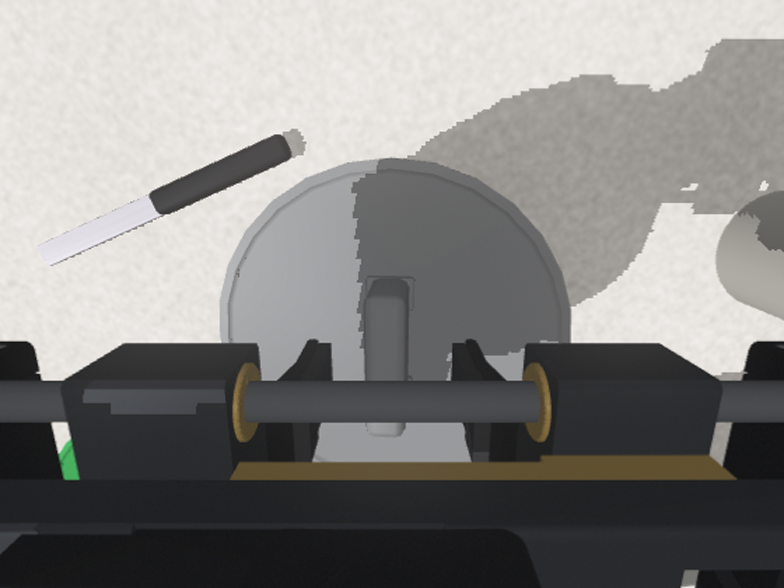

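View pics/s15r.png

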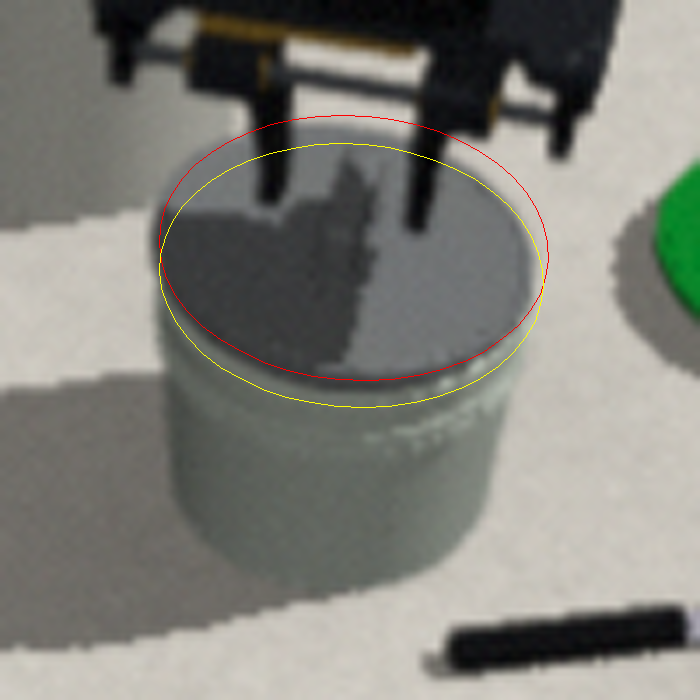

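```bash
python3 - <<'E'
import cv2
a=cv2.imread('pics/s15.png'); cv2.imwrite('pics/s15z.png',cv2.resize(a[90:410,130:570],None,fx=1.8,fy=1.8,interpolation=cv2.INTER_CUBIC))
E
```

```text
(no output)
```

View pics/s15z.png

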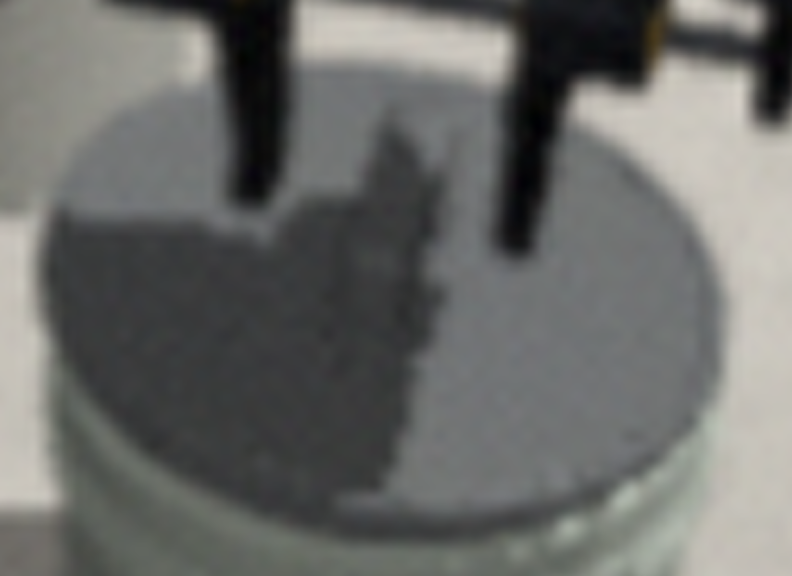

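```bash
cat > fitlid.py <<'E'
from h import *
import scipy.optimize as so
g=lambda L,x0,y0,k:np.array(L,float)/k+[x0-.5,y0-.5]
def ring(p,h,r=.077):
    a=np.linspace(0,2*np.pi,720); n=cv2.Rodrigues(np.array([p[3],p[4],0.]))[0]
    return (np.c_[r*np.cos(a),r*np.sin(a),np.full(720,h)])@n.T+p[:3]
def dist(q,pts):
    o=[];ctr=q.mean(0)
    for u in pts:
        d=q-u; i=np.argmin((d**2).sum(1)); o.append(np.linalg.norm(d[i])*np.sign(np.linalg.norm(u-ctr)-np.linalg.norm(q[i]-ctr)))
    return o
def fit(obs,st,p0):
    # obs: (cam, pts, h); p: x,y,z(flange top),rx,ry, side du dv
    def res(p):
        o=[]
        for n,pts,h in obs:
            q=proj(n,ring(p,h),st)+(p[5:7] if n=='side' else 0); o+=dist(q,pts)
        return np.r_[o,p[5:7]*1.0]
    a=so.least_squares(res,list(p0)+[0,0,0,0],x_scale=[.01,.01,.01,.1,.1,1,1],diff_step=1e-3)
    print(a.x.round(4),a.fun.round(1)); return a.x
E
python3 - <<'E'
from fitlid import *
def z(L): return g(np.array(L)/1.8+[130,90],265,115,7)
lo=z([(60,360),(120,425),(200,485),(280,520),(380,540),(480,533),(560,508),(640,465),(700,405)])
hi=z([(330,63),(200,90),(120,135),(60,205),(600,115),(660,165),(700,220)])
wr=g([(220,340),(232,280),(255,235),(300,190),(350,165),(400,159),(450,167),(500,195),(540,240),(563,290),(571,335)],0,0,1.4)
st=bot.read_state()
fit([('side',lo,-.005),('side',hi,0)],st,[.48,-.258,.135])
fit([('side',lo,-.005),('side',hi,0),('wrist',wr,0)],st,[.48,-.258,.135])
rim=g([(62,185),(498,200),(275,48),(300,342),(120,290),(460,285)],280,130,8)
E
```

```text
[ 0.4856 -0.2812  0.1082  0.0178 -0.0134 -0.1214 -0.0803] [ 0.1 -0.6 -0.2  0.2  0.5  0.3 -0.2 -0.3 -0.1 -0.2 -0.1 -0.1  0.1  0.4
  0.  -0.2 -0.1 -0.1]
[ 0.4844 -0.2601  0.1287  0.0108  0.0154  0.4397  0.258 ] [-0.7 -1.5 -1.  -0.4  0.1  0.  -0.3 -0.4 -0.3 -0.5 -0.3 -0.3 -0.3 -0.3
 -0.8 -1.   2.2 -1.9 -2.2 -0.8  1.6  1.7  1.6 -0.7 -2.5 -1.3  2.1  0.4
  0.3]
```

Call:
{"api": "arm_command", "payload": {"plan": [{"claw": 0.65,"dx": 0,"dy": 0,"dz": 1,"twist": 0},{"claw": 0.65,"dx": -0.05,"dy": 0,"dz": 1.7,"twist": 0},{"claw": 0.65,"dx": -0.05,"dy": 0,"dz": 2.1,"twist": 0},{"claw": 0.65,"dx": -0.05,"dy": 0,"dz": 2.2,"twist": 0}]}}

```text
time_s: 16.03
position: [0.4826, -0.2606, 0.1309]
tcp_rot: [[1.0, 0.001, -0.004], [0.001, -1.0, -0.001], [-0.004, 0.001, -1.0]]
force: [-0.1, -1.3, 2.4]
opening: 0.642
```

```bash
python3 - <<'E'
from h import *
go([.482,-.260,.125],0)
s=bot.read_state(); print(s["moment"])
E
```

```text
t 16.03 pos [ 0.4826 -0.2606  0.1309] yaw 0.04 tilt [-0.0044 -0.0011 -1.    ] F [-0.13 -1.33  2.39] op 0.642
  move cm [-0.06 -0.06  0.59] twist 0.03718661326237793
[-0.19983511 -0.21129072 -0.01887519]
```

Call:
{"api": "arm_command", "payload": {"plan": [{"claw": 0.65,"dx": 0,"dy": 0,"dz": 0.2,"twist": 0},{"claw": 0.65,"dx": 0,"dy": 0,"dz": 0.35,"twist": 0}]}}

```text
time_s: 16.2
position: [0.4825, -0.2606, 0.1267]
tcp_rot: [[1.0, 0.001, -0.005], [0.001, -1.0, -0.001], [-0.005, 0.001, -1.0]]
force: [-0.6, 0.8, 0.6]
opening: 0.652
```

```bash
python3 - <<'E'
from h import *
go([.482,-.260,.125],0)
s=bot.read_state(); print(s["moment"])
E
```

```text
t 16.2 pos [ 0.4825 -0.2606  0.1267] yaw 0.03 tilt [-4.7e-03 -8.0e-04 -1.0e+00] F [-0.62  0.77  0.6 ] op 0.652
  move cm [-0.05 -0.06  0.18] twist 0.030494394723888263
[-0.03264608 -0.10642559 -0.00178356]
```

Call:
{"api": "arm_command", "payload": {"plan": [{"claw": 0.65,"dx": 0,"dy": 0,"dz": 0.15,"twist": 0},{"claw": 0.65,"dx": 0,"dy": 0,"dz": 0.3,"twist": 0}]}}

```text
time_s: 16.37
position: [0.4824, -0.2604, 0.1253]
tcp_rot: [[1.0, 0.001, -0.005], [0.001, -1.0, -0.0], [-0.005, 0.0, -1.0]]
force: [-7.4, 4.4, 27.6]
opening: 0.651
```

```bash
python3 - <<'E'
from h import *
go([.482,-.260,.125],0)
s=bot.read_state(); print(s["moment"])
C=[.4785,-.2555]
P=lambda n:[(proj(n,circ(C,.077,.125),s),(0,0,255)),(proj(n,circ(C,.077,.12),s),(0,255,255))]
crop(bot.capture('wrist'),(0,0,560,420),1.4,'pics/w16.png')
w=bot.capture('side')
crop(w,(265,115,365,215),7,'pics/s16.png',P('side'))
E
```

```text
t 16.37 pos [ 0.4824 -0.2604  0.1253] yaw 0.04 tilt [-4.9e-03 -5.0e-04 -1.0e+00] F [-7.38  4.35 27.58] op 0.651
  move cm [-0.04 -0.04  0.03] twist 0.042639785679483566
[0.69184941 0.23962952 0.08178824]
```

View pics/s16.png

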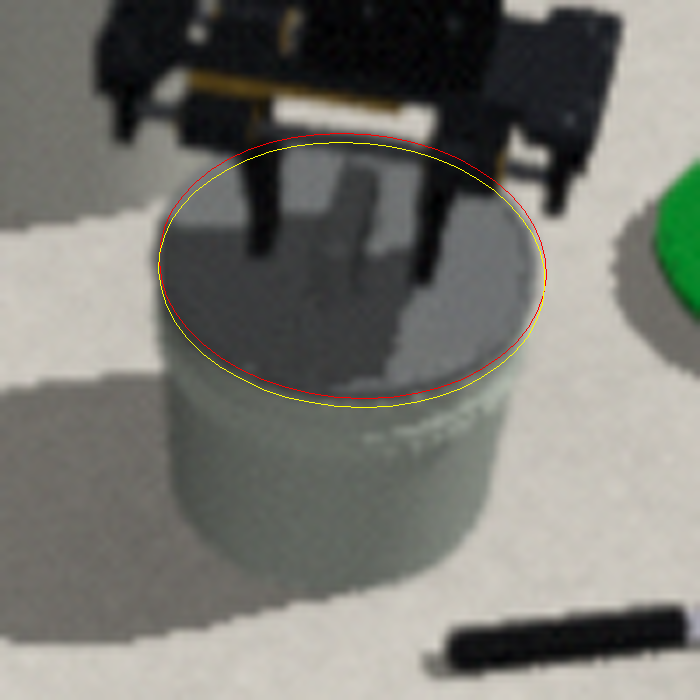

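View pics/w16.png

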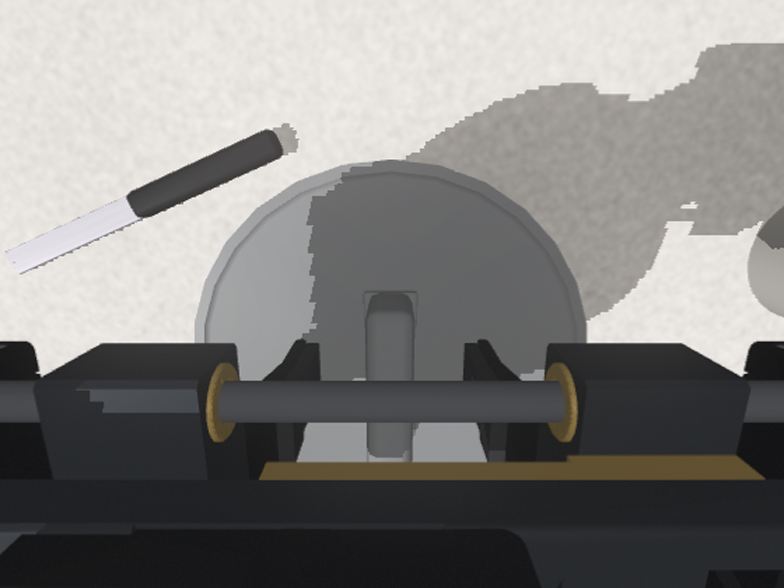

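Call:
{"api": "arm_command", "payload": {"plan": [{"claw": 0.8,"dx": 0,"dy": 0,"dz": -1,"twist": 0},{"claw": 0.8,"dx": 0,"dy": 0,"dz": -4,"twist": 0},{"claw": 0.8,"dx": 0,"dy": 0,"dz": -8,"twist": 0},{"claw": 0.8,"dx": 0,"dy": 0,"dz": -12,"twist": 0},{"claw": 0.8,"dx": 0,"dy": 0,"dz": -13,"twist": 0},{"claw": 0.8,"dx": 0,"dy": 0,"dz": -13,"twist": 0}]}}

```text
time_s: 16.97
position: [0.4846, -0.2615, 0.2585]
tcp_rot: [[1.0, 0.001, 0.001], [0.001, -1.0, -0.006], [0.001, 0.006, -1.0]]
force: [0.6, 0.8, -0.3]
opening: 0.799
```

```bash
python3 - <<'E'
from h import *
go([.482,-.260,.125],0)
s=bot.read_state()
C=[.482,-.260]
P=lambda n:[(proj(n,circ(C,.077,.125),s),(0,0,255)),(proj(n,bar(C,np.pi/2,.155),s),(0,255,255))]
w=bot.capture('wrist')
crop(w,(0,0,560,420),1.4,'pics/w17.png',P('wrist'))
w=bot.capture('side')
crop(w,(265,115,365,215),7,'pics/s17.png')
E
```

```text
t 16.97 pos [ 0.4846 -0.2615  0.2585] yaw 0.06 tilt [ 0.0011 -0.0055 -1.    ] F [ 0.6   0.77 -0.3 ] op 0.799
  move cm [-0.27 -0.23 13.35] twist 0.05821338318995117
```

View pics/s17.png

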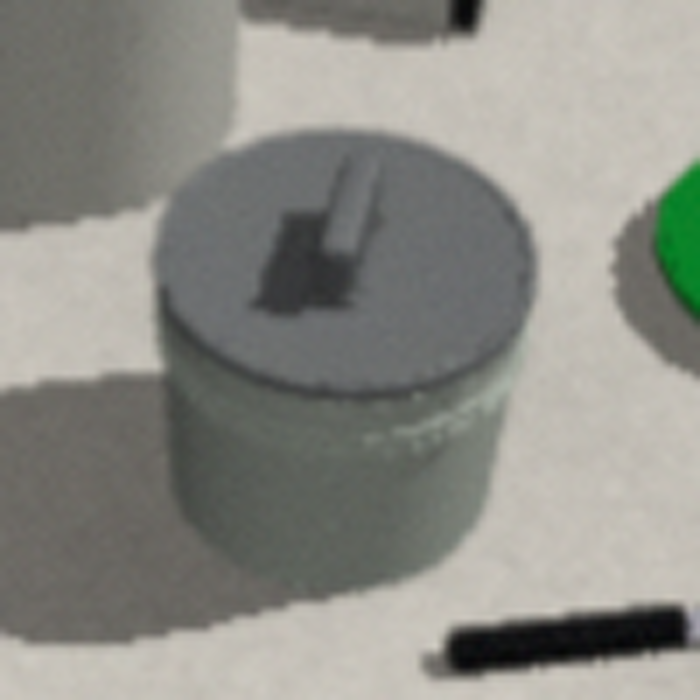

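View pics/w17.png

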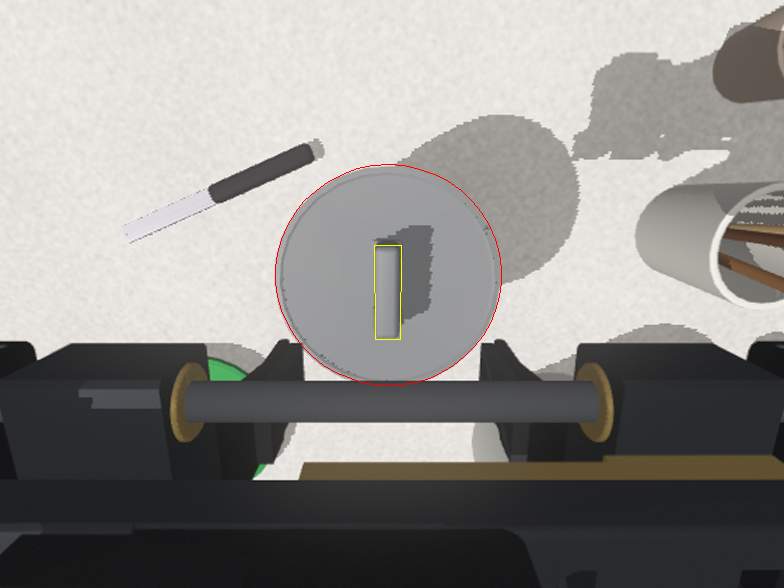

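```bash
python3 - <<'E'
from fitlid import *
a=cv2.imread('pics/s17.png')
C=[.482,-.26]
for z,c in ((.125,(0,0,255)),(.120,(0,255,255))):
    q=((proj('side',circ(C,.077,z))-[265,115]+.5)*7).astype(int); cv2.polylines(a,[q],True,c,1)
cv2.imwrite('pics/s17o.png',a)
s=bot.read_state()
go([.589,.199,.26],93)
go([.589,.199,.26],-87)
E
```

```text
t 17.07 pos [ 0.4821 -0.2596  0.2542] yaw 0.05 tilt [-6.3e-03  5.0e-04 -1.0e+00] F [ 0.3  -0.08 -0.98] op 0.797
  move cm [ 10.72 -45.85  -0.62] twist -92.95053282572474
t 17.07 pos [ 0.4821 -0.2596  0.2542] yaw 0.05 tilt [-6.3e-03  5.0e-04 -1.0e+00] F [ 0.3  -0.08 -0.98] op 0.797
  move cm [ 10.72 -45.85  -0.62] twist 87.04946717427525
```

View pics/s17o.png

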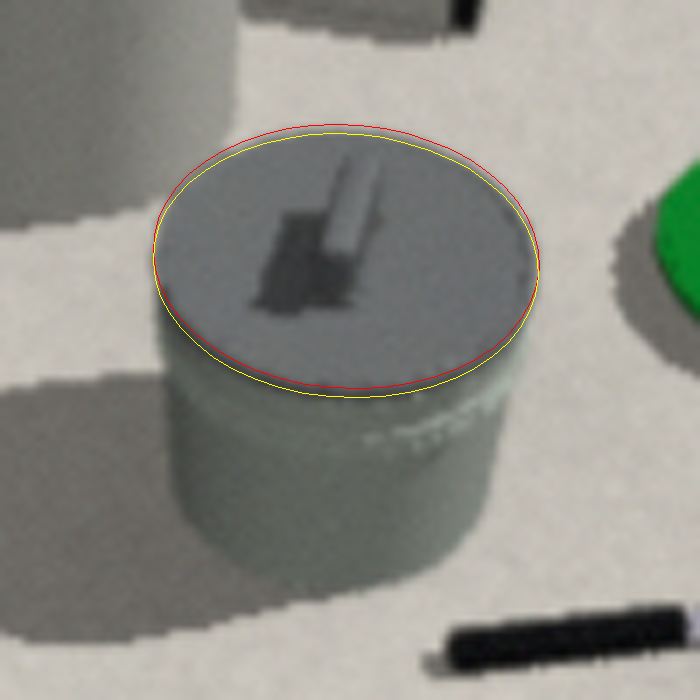

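Call:
{"api": "arm_command", "payload": {"plan": [{"claw": 0.8,"dx": 1,"dy": -4,"dz": 0,"twist": -7},{"claw": 0.8,"dx": 2,"dy": -8,"dz": 0,"twist": -14},{"claw": 0.8,"dx": 3,"dy": -12,"dz": 0,"twist": -21},{"claw": 0.8,"dx": 4,"dy": -16,"dz": 0,"twist": -28},{"claw": 0.8,"dx": 5,"dy": -20,"dz": 0,"twist": -35},{"claw": 0.8,"dx": 6,"dy": -24,"dz": 0,"twist": -42},{"claw": 0.8,"dx": 7,"dy": -28,"dz": 0,"twist": -49},{"claw": 0.8,"dx": 8,"dy": -32,"dz": 0,"twist": -56}]}}

```text
time_s: 17.73
position: [0.56, 0.0626, 0.2505]
tcp_rot: [[0.554, 0.833, -0.013], [0.833, -0.554, 0.001], [-0.006, -0.011, -1.0]]
force: [0.7, -0.3, -0.1]
opening: 0.799
```

```bash
python3 - <<'E'
from h import *
go([.589,.199,.25],87)
E
```

```text
t 17.73 pos [0.56   0.0626 0.2505] yaw 56.39 tilt [-0.0129  0.001  -0.9999] F [ 0.65 -0.29 -0.06] op 0.799
  move cm [12.96 -5.14  0.02] twist -30.609451843124077
```

Call:
{"api": "arm_command", "payload": {"plan": [{"claw": 0.8,"dx": 4,"dy": -2,"dz": 0,"twist": -7},{"claw": 0.8,"dx": 8,"dy": -3.5,"dz": 0,"twist": -14},{"claw": 0.8,"dx": 11,"dy": -5.1,"dz": 0,"twist": -21},{"claw": 0.8,"dx": 13,"dy": -5.1,"dz": 0,"twist": -28},{"claw": 0.8,"dx": 13,"dy": -5.1,"dz": 0,"twist": -30.6},{"claw": 0.8,"dx": 13,"dy": -5.1,"dz": 0,"twist": -30.6},{"claw": 0.8,"dx": 13,"dy": -5.1,"dz": 0,"twist": -30.6}]}}

```text
time_s: 18.32
position: [0.5878, 0.199, 0.2471]
tcp_rot: [[0.053, 0.998, -0.019], [0.999, -0.053, -0.0], [-0.001, -0.019, -1.0]]
force: [0.3, -0.4, 0.9]
opening: 0.8
```

```bash
python3 - <<'E'
from h import *
go([.589,.199,.25],87)
s=bot.read_state()
C=[.588,.198]
P=lambda n:[(proj(n,circ(C,.077,.125),s),(0,0,255)),(proj(n,bar(C,np.radians(-3),.155),s),(0,255,255))]
w=bot.capture('wrist')
crop(w,(0,0,560,420),1.4,'pics/w18.png',P('wrist'))
E
```

```text
t 18.32 pos [0.5878 0.199  0.2471] yaw 86.94 tilt [-1.900e-02 -1.000e-04 -9.998e-01] F [ 0.33 -0.37  0.94] op 0.8
  move cm [ 0.01  0.12 -0.29] twist -0.06032960215043204
```

View pics/w18.png

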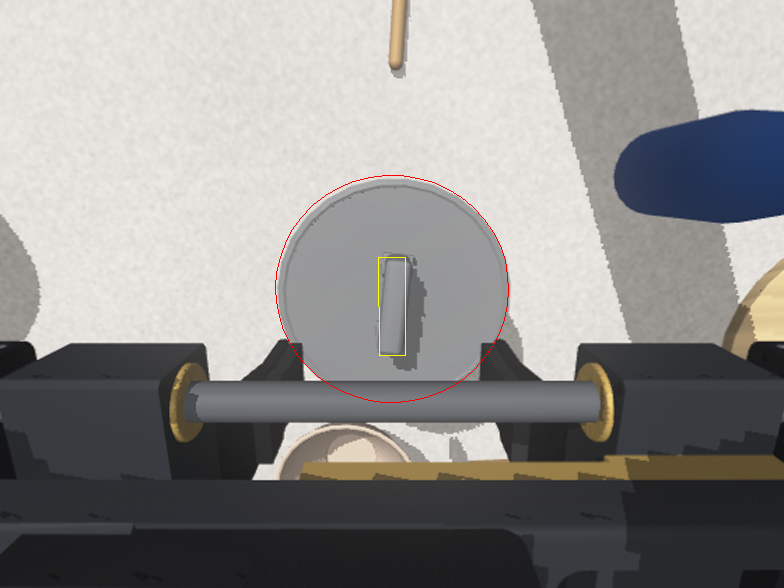

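```bash
python3 - <<'E'
from h import *
go([.587,.1992,.130],83.5)
E
```

```text
t 18.37 pos [0.5881 0.1985 0.2478] yaw 86.89 tilt [-1.800e-02  1.000e-04 -9.998e-01] F [-0.05 -0.02  0.16] op 0.804
  move cm [ 0.07  0.1  11.78] twist 3.391781871314464
```

Call:
{"api": "arm_command", "payload": {"plan": [{"claw": 0.8,"dx": 0.1,"dy": 0.1,"dz": 2,"twist": 3.4},{"claw": 0.8,"dx": 0.1,"dy": 0.1,"dz": 5,"twist": 3.4},{"claw": 0.8,"dx": 0.1,"dy": 0.1,"dz": 8,"twist": 3.4},{"claw": 0.8,"dx": 0.1,"dy": 0.1,"dz": 9.5,"twist": 3.4},{"claw": 0.8,"dx": 0.1,"dy": 0.1,"dz": 10,"twist": 3.4},{"claw": 0.8,"dx": 0.1,"dy": 0.1,"dz": 10,"twist": 3.4}]}}

```text
time_s: 18.87
position: [0.5859, 0.1983, 0.1458]
tcp_rot: [[0.116, 0.993, -0.023], [0.993, -0.116, -0.001], [-0.003, -0.022, -1.0]]
force: [0.3, 0.1, 0.6]
opening: 0.798
```

```bash
python3 - <<'E'
from h import *
go([.587,.1992,.130],83.5)
w=bot.capture('wrist')
crop(w,(0,0,560,420),1.4,'pics/w19.png')
E
```

```text
t 18.87 pos [0.5859 0.1983 0.1458] yaw 83.37 tilt [-2.260e-02 -5.000e-04 -9.997e-01] F [0.32 0.13 0.61] op 0.798
  move cm [0.11 0.13 1.57] twist -0.13471696088618046
```

View pics/w19.png

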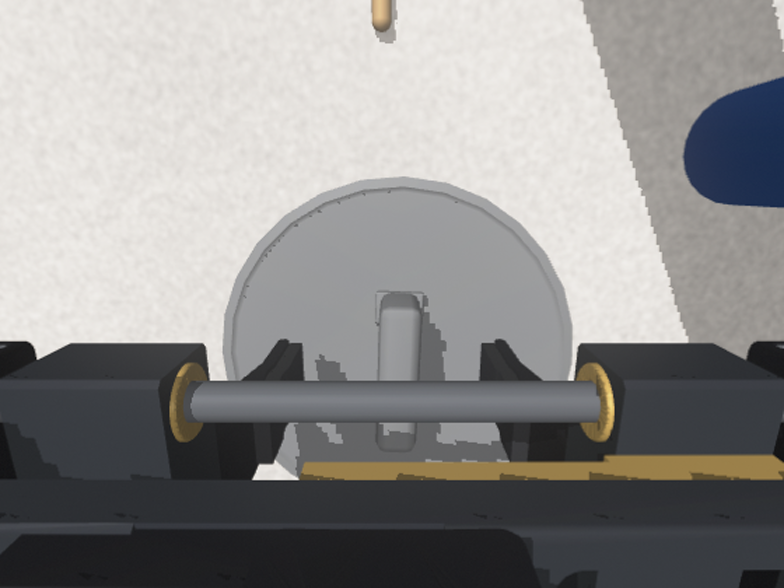

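Call:
{"api": "arm_command", "payload": {"plan": [{"claw": 0.8,"dx": 0.25,"dy": 0.1,"dz": 0.7,"twist": 0.5},{"claw": 0.8,"dx": 0.25,"dy": 0.1,"dz": 1.3,"twist": 0.5},{"claw": 0.8,"dx": 0.25,"dy": 0.1,"dz": 1.5,"twist": 0.5},{"claw": 0.8,"dx": 0.25,"dy": 0.1,"dz": 1.5,"twist": 0.5},{"claw": 0,"dx": 0.25,"dy": 0.1,"dz": 1.5,"twist": 0.5},{"claw": 0,"dx": 0.25,"dy": 0.1,"dz": 1.5,"twist": 0.5},{"claw": 0,"dx": 0.25,"dy": 0.1,"dz": 1.5,"twist": 0.5},{"claw": 0,"dx": 0.25,"dy": 0.1,"dz": 1.5,"twist": 0.5}]}}

```text
time_s: 19.58
position: [0.5884, 0.201, 0.1327]
tcp_rot: [[0.124, 0.992, -0.019], [0.992, -0.124, 0.0], [-0.002, -0.018, -1.0]]
force: [-0.1, 0.2, -0.1]
opening: 0.584
```

```bash
python3 - <<'E'
from h import *
go([.587,.1992,.130],83.5)
w=bot.capture('wrist')
crop(w,(0,0,560,420),1.4,'pics/w20.png')
E
```

```text
t 19.58 pos [0.5884 0.201  0.1327] yaw 82.9 tilt [-0.0186  0.     -0.9998] F [-0.07  0.16 -0.1 ] op 0.584
  move cm [-0.2  -0.11  0.27] twist -0.6041967800778139
```

View pics/w20.png

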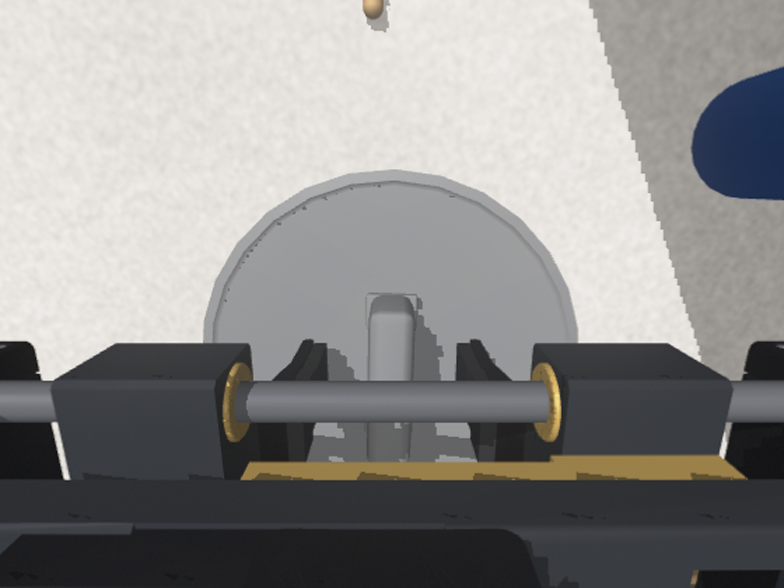

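Bar is centred between the fingers (x≈391). Lower a touch and close.

Call:
{"api": "arm_command", "payload": {"plan": [{"claw": 0.5,"dx": 0,"dy": 0,"dz": 0.2,"twist": 0},{"claw": 0,"dx": 0,"dy": 0,"dz": 0.2,"twist": 0},{"claw": 0,"dx": 0,"dy": 0,"dz": 0.2,"twist": 0},{"claw": 0,"dx": 0,"dy": 0,"dz": 0.2,"twist": 0},{"claw": 0,"dx": 0,"dy": 0,"dz": 0.2,"twist": 0},{"claw": 0,"dx": 0,"dy": 0,"dz": 0.2,"twist": 0},{"claw": 0,"dx": 0,"dy": 0,"dz": 0.2,"twist": 0},{"claw": 0,"dx": 0,"dy": 0,"dz": 0.2,"twist": 0}]}}

```text
time_s: 20.3
position: [0.5883, 0.201, 0.1306]
tcp_rot: [[0.124, 0.992, -0.019], [0.992, -0.124, -0.0], [-0.002, -0.019, -1.0]]
force: [0.2, 0.8, -1.2]
opening: 0.182
```

Call:
{"api": "arm_command", "payload": {"plan": [{"claw": 0,"dx": 0,"dy": 0,"dz": 0,"twist": 0},{"claw": 0,"dx": 0,"dy": 0,"dz": 0,"twist": 0},{"claw": 0,"dx": 0,"dy": 0,"dz": 0,"twist": 0},{"claw": 0,"dx": 0,"dy": 0,"dz": 0,"twist": 0}]}}

```text
time_s: 20.63
position: [0.5883, 0.201, 0.1306]
tcp_rot: [[0.124, 0.992, -0.019], [0.992, -0.124, 0.0], [-0.002, -0.019, -1.0]]
force: [0.1, -0.0, -0.3]
opening: 0.181
```

```bash
python3 - <<'E'
from h import *
go([.587,.1992,.166],83.5)
E
```

```text
t 20.63 pos [0.5883 0.201  0.1306] yaw 82.89 tilt [-0.0187  0.     -0.9998] F [ 0.08 -0.02 -0.28] op 0.181
  move cm [-0.2  -0.17 -3.53] twist -0.6068121268723985
```

Call:
{"api": "arm_command", "payload": {"plan": [{"claw": 0,"dx": 0,"dy": 0,"dz": -0.1,"twist": 0},{"claw": 0,"dx": 0,"dy": 0,"dz": -0.2,"twist": 0},{"claw": 0,"dx": 0,"dy": 0,"dz": -0.3,"twist": 0},{"claw": 0,"dx": 0,"dy": 0,"dz": -0.35,"twist": 0}]}}

```text
time_s: 20.97
position: [0.5879, 0.2007, 0.1326]
tcp_rot: [[0.124, 0.992, -0.02], [0.992, -0.124, -0.001], [-0.003, -0.02, -1.0]]
force: [1.9, -0.8, -11.7]
opening: 0.177
```

```bash
python3 - <<'E'
from h import *
go([.587,.1992,.166],83.5)
E
```

```text
t 20.97 pos [0.5879 0.2007 0.1326] yaw 82.9 tilt [-2.010e-02 -6.000e-04 -9.998e-01] F [  1.92  -0.78 -11.74] op 0.177
  move cm [-0.17 -0.14 -3.34] twist -0.6011871867002014
```

Call:
{"api": "arm_command", "payload": {"plan": [{"claw": 0,"dx": 0,"dy": 0,"dz": -0.2,"twist": 0},{"claw": 0,"dx": 0,"dy": 0,"dz": -0.3,"twist": 0},{"claw": 0,"dx": 0,"dy": 0,"dz": -0.4,"twist": 0},{"claw": 0,"dx": 0,"dy": 0,"dz": -0.5,"twist": 0}]}}

```text
time_s: 21.3
position: [0.5882, 0.2005, 0.1385]
tcp_rot: [[0.123, 0.992, -0.02], [0.992, -0.123, -0.001], [-0.003, -0.019, -1.0]]
force: [0.3, -0.0, -0.8]
opening: 0.184
```

```bash
python3 - <<'E'
from h import *
go([.587,.1992,.166],83.5)
E
```

```text
t 21.3 pos [0.5882 0.2005 0.1385] yaw 82.91 tilt [-0.0197 -0.001  -0.9998] F [ 0.26 -0.01 -0.82] op 0.184
  move cm [-0.16 -0.15 -2.75] twist -0.5904659876690346
```

Call:
{"api": "arm_command", "payload": {"plan": [{"claw": 0,"dx": 0,"dy": 0,"dz": -0.4,"twist": 0},{"claw": 0,"dx": 0,"dy": 0,"dz": -0.9,"twist": 0},{"claw": 0,"dx": 0,"dy": 0,"dz": -1.5,"twist": 0},{"claw": 0,"dx": 0,"dy": 0,"dz": -2.1,"twist": 0},{"claw": 0,"dx": 0,"dy": 0,"dz": -2.6,"twist": 0},{"claw": 0,"dx": 0,"dy": 0,"dz": -2.75,"twist": 0},{"claw": 0,"dx": 0,"dy": 0,"dz": -2.75,"twist": 0},{"claw": 0,"dx": 0,"dy": 0,"dz": -2.75,"twist": 0}]}}

```text
time_s: 21.97
position: [0.5886, 0.2006, 0.1661]
tcp_rot: [[0.123, 0.992, -0.02], [0.992, -0.123, -0.001], [-0.003, -0.019, -1.0]]
force: [0.9, -0.1, -1.2]
opening: 0.183
```

```bash
python3 - <<'E'
from h import *
go([.588,.2005,.166],83.5)
s=bot.read_state(); C=s["position"]
w=bot.capture('side'); cv2.imwrite('pics/s21.png',w[:,:,::-1])
P=[(proj('side',circ(C,.077,C[2]-.0056)),(0,0,255)),(proj('side',circ(C,.0765,.12)),(0,255,255))]
crop(w,(170,220,280,340),6,'pics/s21c.png',P)
E
```

```text
t 21.97 pos [0.5886 0.2006 0.1661] yaw 82.91 tilt [-0.0196 -0.001  -0.9998] F [ 0.9  -0.12 -1.16] op 0.183
  move cm [-0.01 -0.06  0.02] twist -0.5916267980990142
```

View pics/s21c.png

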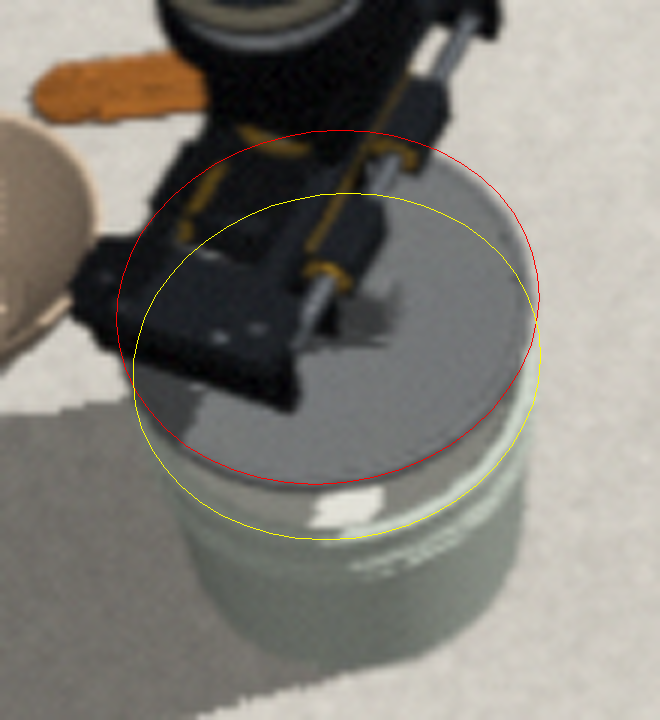

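View pics/s21.png

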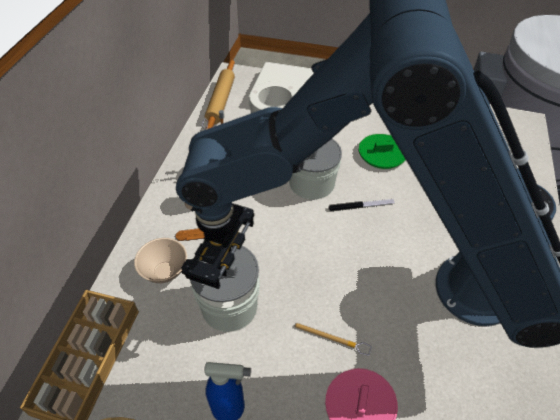

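Call:
{"api": "arm_command", "payload": {"plan": [{"claw": 0,"dx": 0,"dy": 0,"dz": 0,"twist": 0},{"claw": 0,"dx": 0,"dy": 0,"dz": 0,"twist": 0},{"claw": 0,"dx": 0,"dy": 0,"dz": 0,"twist": 0},{"claw": 0,"dx": 0,"dy": 0,"dz": 0,"twist": 0}]}}

```text
time_s: 22.35
position: [0.5883, 0.2005, 0.1656]
tcp_rot: [[0.123, 0.992, -0.021], [0.992, -0.124, -0.001], [-0.004, -0.02, -1.0]]
force: [-0.9, -0.6, -1.6]
opening: 0.179
```

```bash
python3 - <<'E'
from h import *
go([.588,.2005,.166],83.5)
s=bot.read_state(); C=s["position"]
w=bot.capture('wrist')
P=[(proj('wrist',circ(C,.077,C[2]-.0056),s),(0,0,255))]
crop(w,(0,0,560,420),1.4,'pics/w22.png',P)
w=bot.capture('side'); crop(w,(270,120,360,210),8,'pics/s22.png')
E
```

```text
t 22.35 pos [0.5883 0.2005 0.1656] yaw 82.91 tilt [-0.0207 -0.0012 -0.9998] F [-0.91 -0.61 -1.59] op 0.179
  move cm [-0.   -0.04 -0.04] twist -0.5918501358016215
```

View pics/w22.png

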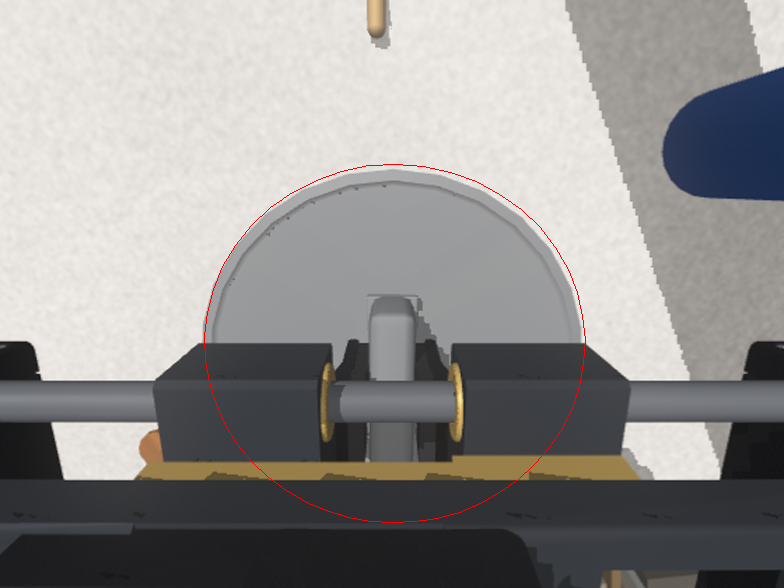

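View pics/s22.png

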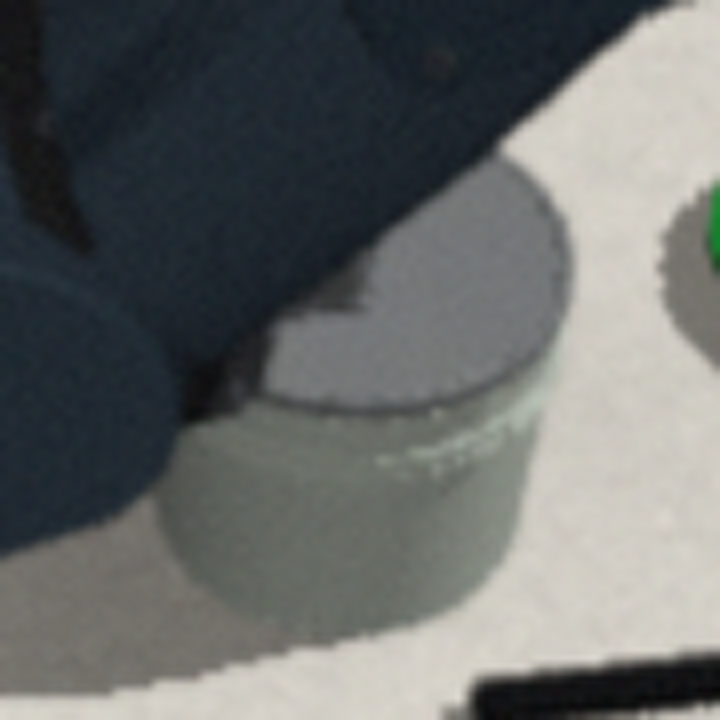

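```bash
python3 -c "
from rig import bot
print(bot.hand_in())"
```

```text
the job is handed in; nothing more can be done
None
```

I put the loose lid on the loaded tub, pressed it home and let go. I then eased the stuck lid free, and handed the job in at about 22 s with that lid held over its tub. The hand-in gives no verdict, so what follows is from my own checks.

**Loose lid:**
- **First tries:** These failed. The lid was a few millimetres off centre and jammed at a tilt, with wrist forces up to about 48 N (limit 120 N). Part of that came from pressing the closed fingertips on the lid.
- **Final press:** I lifted it, re-centred it, let it settle and pressed with the open fingertips. The flange went down to 125 mm, which is its home height. After I let go, its outline in the side and wrist pictures matched a level, seated lid.
- **Tub position:** The lid seated about 3.5 to 4.5 mm from where the cameras had first put the tub's centre. Part of that may be a small shift of the tub from the hard presses, or camera calibration error; either is well under the 30 mm limit.

**Stuck lid:**
- **Release:** The wrist reading reached about 12 N on the pull, then the lid broke free.
- **Final hold:** It is gripped and still, with about 1.6 N hanging on it and a tool tilt of about 0.02 rad. By the arm's own reading its plug bottom is about 20 mm above the rim and roughly centred. In the side picture it sits a few millimetres lower than that reading, still inside the allowed 6 to 38 mm.

Both tubs were upright in the last pictures, and I saw no bystander moved. I checked the bystanders only by eye, not by measuring them.

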